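# Lock the drive-bay cover of a desktop computer with the slot key

## Task

Lock the drive-bay cover of the computer: take the slot key from the tool stand, seat its blade in the slot of the quarter-turn fastener on the cover, press the fastener in against its spring and turn it clockwise a quarter turn to its stop, then let it spring up into its catch. Press and turn with feeling, never forcing it, and keep the gripper itself off the computer. Then stand the key back in its slot in the tool stand, fully home, and leave everything else where it is.

Things in the scene. Friction and masses are not known exactly. Their poses are not given: they have to be found in the camera images.
- case: Desktop computer case lying flat, grey steel, fixed, 240 (x) x 210 (y) x 75 mm; origin: centre of its underside, z up; black front panel on its -x side. On its roof an aluminium drive-bay cover, 130 x 160 x 2 mm (top z = 77 mm), hooked at its +x edge, held near its -x edge by one slotted fastener in a 54 mm square steel flange (top z = 79 mm).
- fastener_seat (a point): Nominal centre of the fastener head's top, unpressed: case frame (-62, 20, 82.5) mm, axes as the case. Fastener and flange float in the cover: they stand up to 4.2 mm off this point in case x and y, and slide at about 4 N (limit 4.5 mm). Head: steel disc 28 mm across, top 3.5 mm above the flange, in a 33 mm hole; a slot right across it, 4.2 mm wide, 5 mm deep, edges bevelled 0.4 mm.
- fastener (a joint): Turn of the fastener, rad, growing clockwise seen from above. 0 = open, slot along the case's y axis; 1.571 = locked, at its firm stop (gives 0.05 rad at 0.3 N m), slot along the case's x axis. Bayonet: unpressed it turns only 0.06; pressed in 3 mm or more it turns with about 0.05 N m; let go near the stop (above 1.45) it rises into its catch. The blade has 0.06 rad of play in the slot.
- plunger (a joint): How far the fastener is pressed in, m: 0 = up (open), 0.005 = bottom stop, 0.0012 = locked and caught (a caught fastener stays drawn in that much). Spring: 2 N at the start and 2 N more for each mm, 12 N at the bottom.
- key: Slot key, upright in the stand, 66 mm tall, 50-100 g. Origin: centre of the blade's tip (lower end); z up the key, y along the blade's width, x across it. Steel blade 20 (y) x 3 (x) mm, 22 mm long, tip bevelled to 2.4 mm; collar 26 (y) x 14 (x) mm at z 22 to 26; neck 11 mm thick to z 34; flat black handle 34 (y) x 10 (x) mm at z 34 to 66, to be gripped across its 10 mm.
- stand: Tool stand, fixed wooden block 56 (x) x 124 (y) x 42 mm high, origin: centre of its underside, z up. The key stands in its slot at y = -28 mm; at y = 30 and 50 mm stand two small drivers (belonging to the stand, up to z = 90 mm).
- stand_slot (a point): Centre of the mouth of the key's slot on the stand's top, stand frame (0, -28, 42) mm; slot 22.5 (y) x 5 (x) mm, 28 mm deep. Fully home the key's collar rests on the block: the blade's tip is 22 mm below this point and the blade's width lies along the stand's y.
- drive: Bystander: flat drive, 100 x 70 x 7 mm, lying on the case's roof behind the cover; origin: centre of its underside.
- screw_tray: Bystander: open tray with screws, 100 x 75 x 20 mm; origin: centre of its underside.
- driver: Bystander: screwdriver, 200 mm long, lying between case and stand; origin: centre, underside.
- memory: Bystander: memory module, 133 x 32 x 8 mm, lying flat; origin: centre of its underside.
- fan: Bystander: black case fan, 120 x 120 x 25 mm, lying flat; origin: centre of its underside.

How it is judged:
By the outcome, as a careful person would: the job done as asked, in the order asked, and still so for the second after the job is handed in, with the robot touching nothing.
It also fails if it takes over 70 s, if anything falls off the work surface, if the arm or the gripper's body presses on something with over 40 N, if the wrist force passes 120 N, or if a joint passes its speed limit or range.

## Robot

A 6-joint arm with a two-finger parallel gripper is mounted at the origin on the work surface. World frame = base frame: x ahead of the robot, y to its left, z up, the work surface at z = 0. Lengths are in m, angles in rad, forces in N, time in s.
With the tool pointing down it reaches from about 0.35 to 0.95 m from the base axis. Payload 17.4 kg.
Tool frame: the origin (TCP) lies between the finger pads; the fingertips stand 19 mm ahead of it and the grasp point (between the pads) is the TCP; z points along the fingers, y is the direction in which the jaws open and shut (so a half turn about z gives the same grasp; the last joint's range is limited). The gripper opens to 93 mm and grips with 3 to 60 N. Pads are 15 mm wide; open, the fingers measure 128 mm over their backs; the gripper's body (75 mm by 188 mm) begins 65 mm behind the grasp point.
Start: joints at [-0.038, 0.116, 1.442, -0, 1.584, -0.038], TCP at [0.675, -0, 0.238] pointing down, gripper open.
Joint ranges: [-2.83, 2.83], [-0.83, 2.19], [0.07, 2.5], [-1.14, 4.28], [0.01, 3], [-2.97, 2.97]. Speed limits (rad/s): [1.89, 1.89, 2.22, 3.14, 3.14, 3.14].

## Interface

Orientations are given as a unit quaternion [w, x, y, z].
In Python, from station import sensors, camera, robot gives the robot as it stands.
- The arm moves only by the tool carry_out, never from a script. Its argument "increments" is a list of rows, each a list of 3 entries, a list of its own where there are three numbers: the shift along the tool's x, y, z in units of 0.4 m (1.0 is 0.4 m), then the turn about the tool's z in units of pi rad (1.0 is pi rad), then the finger opening in mm, from 0 to 93. A call has 1 to 5 rows; each row is the pose to reach, as a shift and turn from the pose commanded when the call began, along the tool's axes at that moment, turning the shorter way round; what a row does not reach only later rows make up. A row lasts 1/12 s, in which the tool goes at most 41.7 mm and 7.16 degrees, less where a joint would pass 70% of its speed; a pose out of reach is approached as far as the arm can. A call with a number of a shift or a turn outside -1 to 1 is refused whole. A call with a gripper value outside its range is refused whole. The fingers move at their own pace and stop on an object; "newtons" is the grip in N (left out, the last holds). Time passes only in rows, so rows that repeat a pose let the fingers close. It gives the time, the measured TCP pose, the force and the opening at its end, in the units of the state.
- sensors.state(): the state, without advancing time (a new reading comes with each control period).
- camera(name): name is "scene" or "side" or "wrist"; returns a dict with "pixels" (400x640x3 uint8, blue, green, red), "fx", "fy", "cx", "cy" (pixels), "view" (4x4, takes a point from world to camera coordinates). Camera axes: x right, y down, z forward; pixel columns grow to the right and rows downward; lengths in m; the calibration is good to about 2 mm. A picture is of the moment at which its call begins. There is no depth.
- robot.close_job(): hands the job in, once; it reports no verdict.
The state is a dict: "clock": time; "joint_positions": joint angles; "joint_vel": joint speeds; "tau": joint torques, N m; "ee_pos": TCP position; "orientation": TCP orientation; "wrist_force": force on the tool from outside, world axes, zero at the start; "torque": the same for the moment, N m; "finger_gap": finger opening in m.
Only numpy, scipy, OpenCV 4.12 (cv2) and the standard library are available. Lean on these libraries where they do the work, as an engineer would, in place of code of your own. Each camera call takes 0.05 s, during which the arm holds its last target.

## Working session

There is one attempt and no reset: what is moved stays moved. The work goes in short steps, Python scripts to look and compute and a tool call to move; the robot and the scene stay as the last step left them, time stands still between calls to the robot, and variables do not carry over. Pictures are saved under pics/ and viewed, and the job is handed in when it is done.

Besides the shell and the picture viewer there is one more tool, called after "Emit:" by a JSON object that holds its "op" and its "data", one argument or row to a line. carry_out: Moves the arm, as the interface text tells. Its arguments: {"type":"object","properties":{"increments":{"type":"array"},"newtons":{"type":"number"}},"required":["increments"]}

```bash
ls; mkdir -p pics
cat > h.py <<'E'
import numpy as np, cv2
from station import sensors, camera, robot
def snap(name,fn):
    c=camera(name); cv2.imwrite('pics/'+fn+'.png',c['pixels']); np.savez('pics/'+fn+'.npz',**{k:c[k] for k in c}); return c
def load(fn): return dict(np.load('pics/'+fn+'.npz'))
def proj(c,P):
    P=np.atleast_2d(P); V=np.array(c['view']); q=P@V[:3,:3].T+V[:3,3]
    return np.c_[c['fx']*q[:,0]/q[:,2]+c['cx'],c['fy']*q[:,1]/q[:,2]+c['cy']]
def ray(c,u,v):
    V=np.array(c['view']); R=V[:3,:3]; o=-R.T@V[:3,3]
    d=R.T@np.array([(u-c['cx'])/c['fx'],(v-c['cy'])/c['fy'],1]); return o,d
def atz(c,u,v,z):
    o,d=ray(c,u,v); return o+d*(z-o[2])/d[2]
def tri(obs):
    A=np.zeros((3,3));b=np.zeros(3)
    for c,u,v in obs:
        o,d=ray(c,u,v); d=d/np.linalg.norm(d); M=np.eye(3)-np.outer(d,d); A+=M;b+=M@o
    return np.linalg.solve(A,b)
def crop(fn,x,y,w,h,s,out):
    im=cv2.imread('pics/'+fn+'.png')[y:y+h,x:x+w]
    cv2.imwrite('pics/'+out+'.png',cv2.resize(im,None,fx=s,fy=s,interpolation=cv2.INTER_CUBIC))
E
python3 - <<'E'
from h import *
for n in ['scene','side','wrist']:
    c=snap(n,n+'0'); print(n,c['fx'],c['cx'],c['cy']); print(np.round(c['view'],3))
print(sensors.state())
E
```

```text
pics
scene 450.4207323425861 319.33374205981244 197.92050803566738
[[-0.722  0.692  0.006  0.458]
 [ 0.418  0.442 -0.794 -0.143]
 [-0.552 -0.571 -0.608  1.411]
 [ 0.     0.     0.     1.   ]]
side 382.82624924154857 325.2816786671852 193.84330603168368
[[ 0.998 -0.065  0.022 -0.572]
 [-0.028 -0.676 -0.736  0.047]
 [ 0.062  0.734 -0.676  0.967]
 [ 0.     0.     0.     1.   ]]
wrist 292.4832012318377 322.7859529834337 197.6560215851765
[[ 1.     0.001 -0.002 -0.674]
 [ 0.001 -0.958  0.287 -0.035]
 [-0.002 -0.287 -0.958  0.392]
 [ 0.     0.     0.     1.   ]]
{'clock': 0.15, 'joint_positions': array([-3.78024226e-02,  1.16370537e-01,  1.44212113e+00,  3.45642929e-05,
        1.58398682e+00, -3.78248903e-02]), 'joint_vel': array([-0.00127614, -0.00124714, -0.00326942, -0.00093927,  0.0005474 ,
       -0.00032359]), 'tau': array([ 1.36530605e-03, -7.21765566e+01, -6.22949553e+01,  7.80155347e-02,
        2.25470052e-02,  2.06686866e-05]), 'ee_pos': array([6.74860794e-01, 4.49906021e-06, 2.37072518e-01]), 'orientation': array([-3.36555513e-04,  7.07098612e-01,  7.07114811e-01, -2.88454197e-04]), 'wrist_force': array([ 0.40176256, -0.05934931,  0.12285796]), 'torque': array([ 0.01874507, -0.04127771,  0.02607623]), 'finger_gap': 0.09280429807698214}
```

View pics/scene0.png

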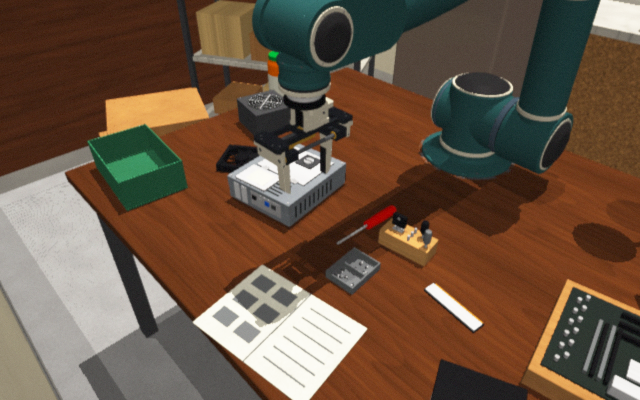

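View pics/side0.png

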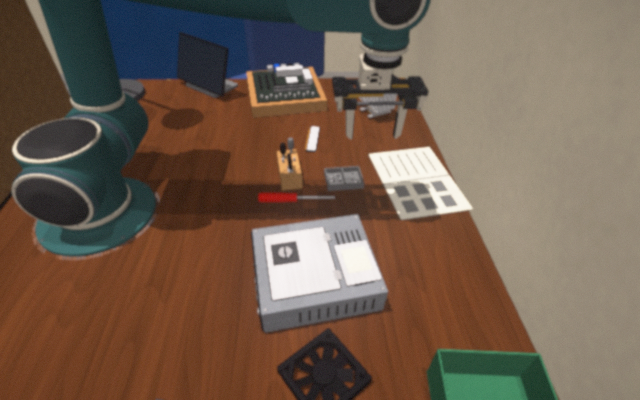

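View pics/wrist0.png

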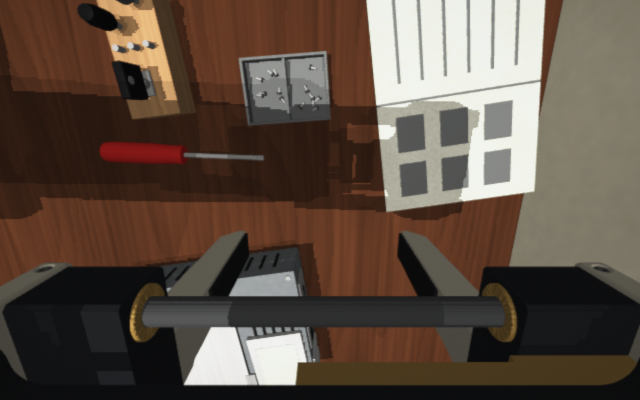

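The case (side view, about 315,270) has its fastener at about (285,252). The stand is at about (290,170) in the side view, with the key at its near end, which is (130,80) in the wrist view. Next I'll enlarge these.

Run:
```python
from h import *
crop('side0',240,205,160,130,5,'c1')
crop('side0',260,125,50,80,7,'c2')
crop('wrist0',60,0,150,130,5,'c3')
crop('scene0',365,195,85,80,7,'c4')
```

```text
(no output)
```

View pics/c1.png

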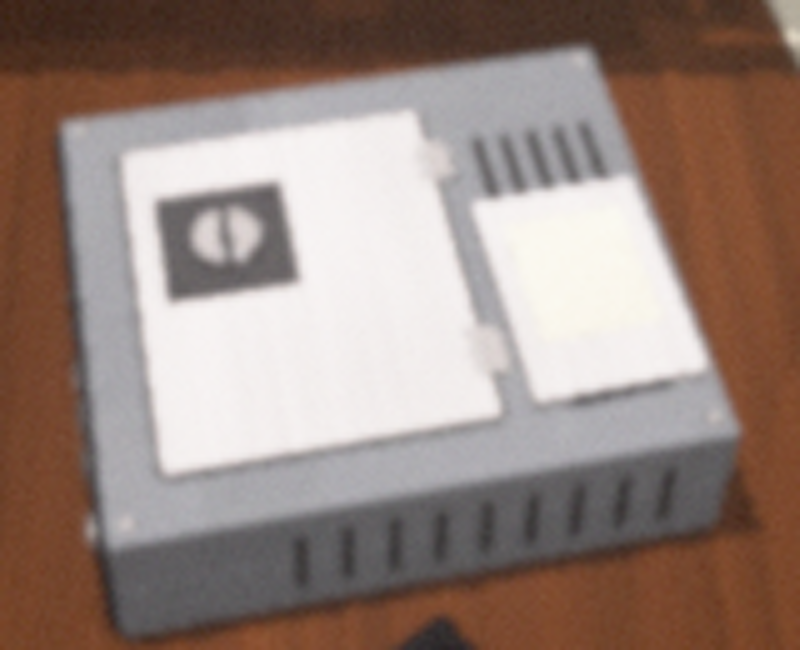

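View pics/c2.png

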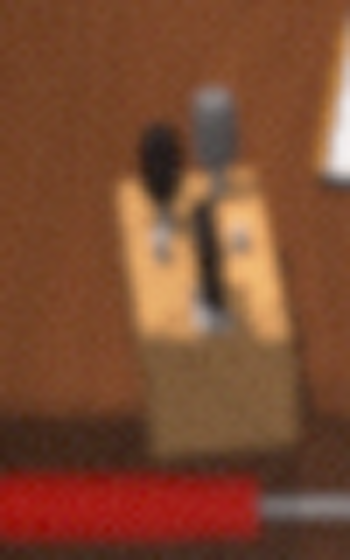

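View pics/c3.png

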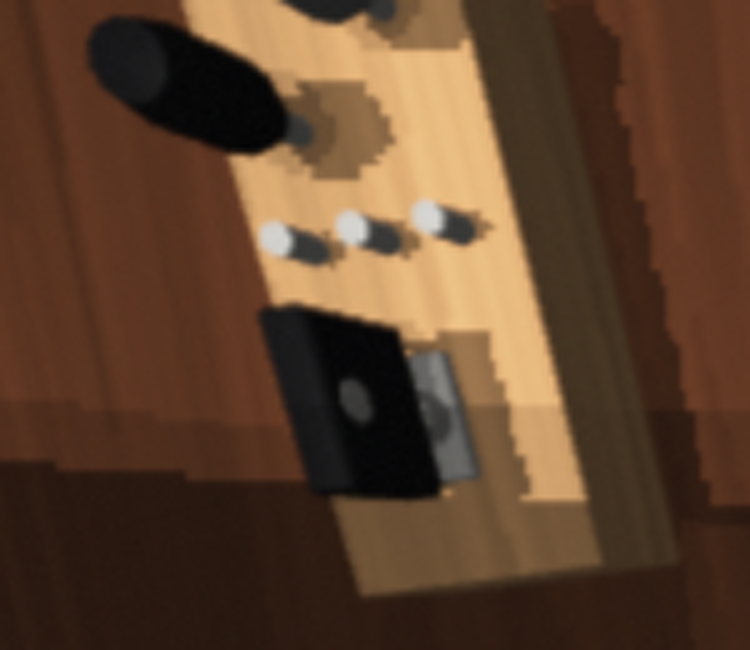

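View pics/c4.png

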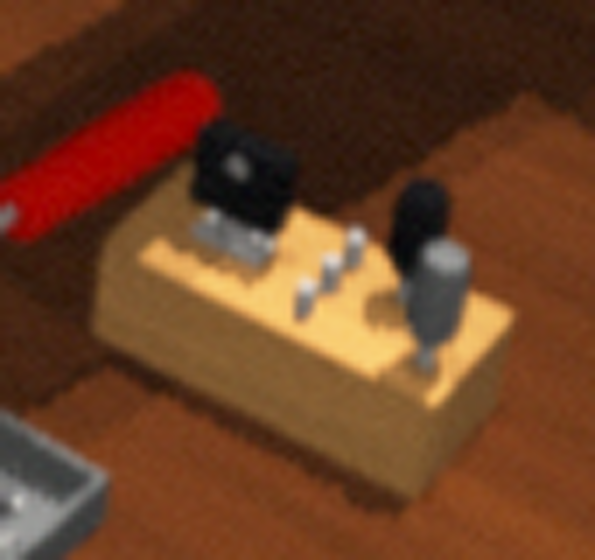

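Run:
```python
from h import *
s=load('side0'); w=load('wrist0'); sc=load('scene0')
C=np.array([atz(s,240+x/5,205+y/5,.075) for x,y in [(62,122),(592,45),(738,435),(108,548)]])
print(C, np.linalg.norm(C-np.roll(C,-1,0),axis=1))
d=[C[1]-C[0],C[2]-C[3],C[0]-C[3],C[1]-C[2]]
print(C.mean(0), [np.degrees(np.arctan2(v[1],v[0])) for v in d])
for x,y in [(227,236),(225,205),(229,268)]: print('slot',atz(s,240+x/5,205+y/5,.0825))
F=np.array([atz(s,240+x/5,205+y/5,.079) for x,y in [(155,200),(282,183),(299,282),(168,301)]]);print('fl',F.mean(0),np.linalg.norm(F-np.roll(F,-1,0),axis=1))
print('stand wrist',[atz(w,60+x/5,y/5,.042) for x,y in [(360,597),(603,563),(185,0)]])
print('key top',[atz(w,60+x/5,y/5,.086) for x,y in [(262,312),(302,305),(352,492),(315,492)]])
print('collar top r edge',[atz(w,60+x/5,y/5,.046) for x,y in [(443,350),(478,473)]])
print('scene stand',[atz(sc,365+x/7,195+y/7,.042) for x,y in [(100,243),(430,405),(515,318),(190,170)]])
print('scene keytop',[atz(sc,365+x/7,195+y/7,.086) for x,y in [(205,122),(297,158)]])
```

```text
[[ 0.40285204 -0.14305466  0.075     ]
 [ 0.64092534 -0.10629198  0.075     ]
 [ 0.66989491 -0.31475751  0.075     ]
 [ 0.43460123 -0.3497734   0.075     ]] [0.24089498 0.21046879 0.23788491 0.20914266]
[ 0.53706838 -0.22846939  0.075     ] [np.float64(8.778136371460034), np.float64(8.464510930368922), np.float64(98.73162388815126), np.float64(97.91148482074699)]
slot [ 0.47586496 -0.21573727  0.0825    ]
slot [ 0.47484332 -0.19936209  0.0825    ]
slot [ 0.47686192 -0.23213019  0.0825    ]
fl [ 0.47534444 -0.21510898  0.079     ] [0.05344583 0.05258422 0.05261524 0.05277082]
stand wrist [array([0.45815938, 0.06941707, 0.042     ]), array([0.51427444, 0.07685508, 0.042     ]), array([0.4444063 , 0.18681233, 0.042     ])]
key top [array([0.47726279, 0.12231124, 0.086     ]), array([0.48500083, 0.12351538, 0.086     ]), array([0.48812948, 0.09037554, 0.086     ]), array([0.48095985, 0.09037063, 0.086     ])]
collar top r edge [array([0.48798032, 0.12059674, 0.046     ]), array([0.49141519, 0.09576707, 0.046     ])]
scene stand [array([0.51691161, 0.07924214, 0.042     ]), array([0.50044104, 0.20080049, 0.042     ]), array([0.44698907, 0.19610408, 0.042     ]), array([0.46530987, 0.07601035, 0.042     ])]
scene keytop [array([0.48682866, 0.0938138 , 0.086     ]), array([0.47965796, 0.12594593, 0.086     ])]
```

Emit:
{"op": "carry_out", "data": {
  "increments": [
    [[0.04, -0.08, 0.01], -0.01, 93],
    [[0.08, -0.16, 0.02], -0.02, 80],
    [[0.12, -0.24, 0.03], -0.03, 60],
    [[0.16, -0.32, 0.04], -0.039, 60],
    [[0.2, -0.4, 0.05], -0.039, 60]
  ]
}}

```text
clock: 0.57
ee_pos: [0.5134, 0.0804, 0.217]
orientation: [-0.0, 0.662, 0.75, -0.0]
wrist_force: [0.5, 0.3, 0.7]
finger_gap: 0.0708
```

```bash
cat > st.py <<'E'
from h import *
from scipy.spatial.transform import Rotation as R
def st():
    s=sensors.state(); q=s['orientation']; M=R.from_quat([q[1],q[2],q[3],q[0]]).as_matrix()
    print('t %.2f'%s['clock'],'p',np.round(s['ee_pos'],4),'F',np.round(s['wrist_force'],2),'T',np.round(s['torque'],3),'gap %.4f'%s['finger_gap'])
    print(' yaw(deg, toolx-90) %.2f tilt %s'%(np.degrees(np.arctan2(M[1,0],M[0,0]))-90,np.round(M[:2,2],4)), 'q',np.round(s['joint_positions'],3))
    return s,M
def go(target,yaw=None):
    """print shift units to target; yaw deg = world yaw of (toolx-90)"""
    s,M=st(); d=M.T@(np.array(target)-s['ee_pos'])/0.4
    print(' shift',np.round(d,4), 'turn', None if yaw is None else -(yaw-(np.degrees(np.arctan2(M[1,0],M[0,0]))-90))/180)
E
python3 -c "
from st import *
go([.483,.107,.15],7)"
```

```text
t 0.57 p [0.5134 0.0804 0.217 ] F [0.47 0.32 0.65] T [ 0.001 -0.027 -0.05 ] gap 0.0708
 yaw(deg, toolx-90) 7.11 tilt [-0.0005  0.    ] q [ 0.106 -0.221  1.799  0.     1.564 -0.018]
 shift [ 0.0753 -0.067   0.1674] turn 0.0006175251702977391
```

Emit:
{"op": "carry_out", "data": {
  "increments": [
    [[0.035, -0.035, 0.05], 0, 60],
    [[0.0753, -0.067, 0.1], 0, 60],
    [[0.0753, -0.067, 0.1], 0, 60],
    [[0.0753, -0.067, 0.1], 0, 60]
  ]
}}

```text
clock: 0.9
ee_pos: [0.4841, 0.1069, 0.1772]
orientation: [-0.0, 0.662, 0.75, -0.0]
wrist_force: [0.2, 0.5, 0.3]
finger_gap: 0.0603
```

Run:
```python
from st import *
st(); snap('wrist','w1');
```

```text
t 0.90 p [0.4841 0.1069 0.1772] F [0.25 0.5  0.3 ] T [-0.031  0.011  0.058] gap 0.0603
 yaw(deg, toolx-90) 7.10 tilt [-0.0009 -0.0002] q [ 0.166 -0.261  1.896 -0.     1.507  0.042]
```

View pics/w1.png

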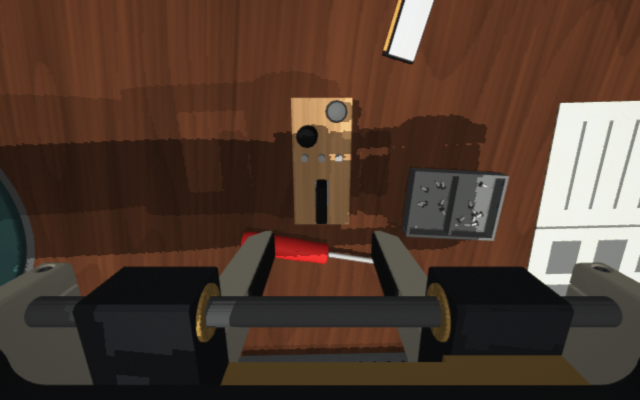

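Run:
```python
from h import *
crop('w1',280,90,90,140,4,'c5')
```

```text
(no output)
```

View pics/c5.png

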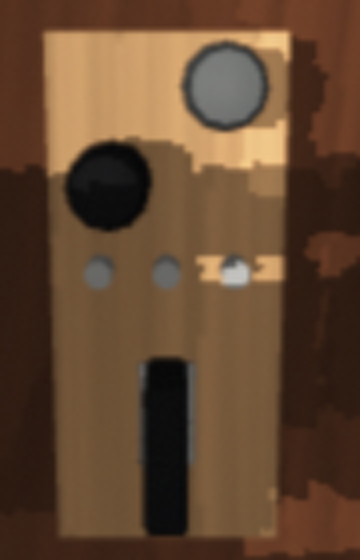

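Run:
```python
from h import *
w=load('w1')
f=lambda x,y,z:atz(w,280+x/4,90+y/4,z)
T=np.array([f(x,y,.086) for x,y in [(146,358),(186,358),(145,534),(187,534)]]);print(T,T.mean(0))
B=np.array([f(x,y,.042) for x,y in [(44,32),(290,32),(58,537),(277,537)]]);print(B,B.mean(0))
for M in [B]:
  a=M[:2].mean(0)-M[2:].mean(0); print(np.linalg.norm(a),np.degrees(np.arctan2(a[1],a[0]))-90); u=a/np.linalg.norm(a); print('slot',M.mean(0)-.028*u)
a=T[:2].mean(0)-T[2:].mean(0);print(np.linalg.norm(a),np.degrees(np.arctan2(a[1],a[0]))-90)
o,d=ray(w,320,200);print('cam',o)
```

```text
[[0.47548312 0.1301919  0.086     ]
 [0.48377481 0.13123466 0.086     ]
 [0.479927   0.09101251 0.086     ]
 [0.48903571 0.092161   0.086     ]] [0.48205516 0.11115002 0.086     ]
[[0.44352248 0.19287281 0.042     ]
 [0.49935449 0.19986438 0.042     ]
 [0.45870148 0.06983181 0.042     ]
 [0.51500303 0.07693106 0.042     ]] [0.47914537 0.13487502 0.042     ]
0.12394928898900695 7.143536868828804
slot [0.48262732 0.10709236 0.042     ]
0.039426267474680456 7.069600604679437
cam [0.47424735 0.18604603 0.32450466]
```

```bash
python3 -c "
from st import *
go([.4826,.107,.071],7.1)"
```

```text
t 0.95 p [0.485  0.1066 0.1781] F [0.19 0.41 0.26] T [ 0.003 -0.002  0.056] gap 0.0599
 yaw(deg, toolx-90) 7.06 tilt [ 0.0004 -0.0001] q [ 0.165 -0.26   1.894 -0.     1.507  0.042]
 shift [ 0.0018 -0.0058  0.2678] turn -0.00021662057970644156
```

Emit:
{"op": "carry_out", "data": {
  "increments": [
    [[0.001, -0.0055, 0.08], 0, 50],
    [[0.001, -0.0055, 0.16], 0, 40],
    [[0.001, -0.0055, 0.22], 0, 30],
    [[0.001, -0.0055, 0.267], 0, 30],
    [[0.001, -0.0055, 0.267], 0, 30]
  ]
}}

```text
clock: 1.37
ee_pos: [0.4819, 0.1059, 0.0679]
orientation: [-0.001, 0.663, 0.749, -0.002]
wrist_force: [-0.4, 0.3, -0.6]
finger_gap: 0.0322
```

Run:
```python
from st import *
st(); snap('wrist','w2'); snap('side','s2');crop('w2',230,150,190,120,4,'c6'); crop('side0',1,1,1,1,1,'x');crop('s2',230,90,140,110,5,'c7')
```

```text
t 1.37 p [0.4819 0.1059 0.0679] F [-0.44  0.35 -0.59] T [-0.017 -0.043  0.035] gap 0.0322
 yaw(deg, toolx-90) 6.97 tilt [-0.0043 -0.0009] q [ 0.165 -0.185  2.016 -0.     1.315  0.043]
```

View pics/c6.png

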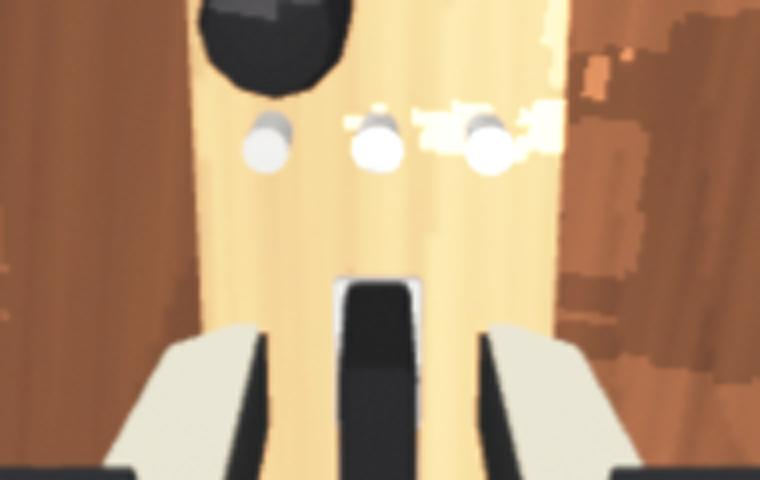

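View pics/c7.png

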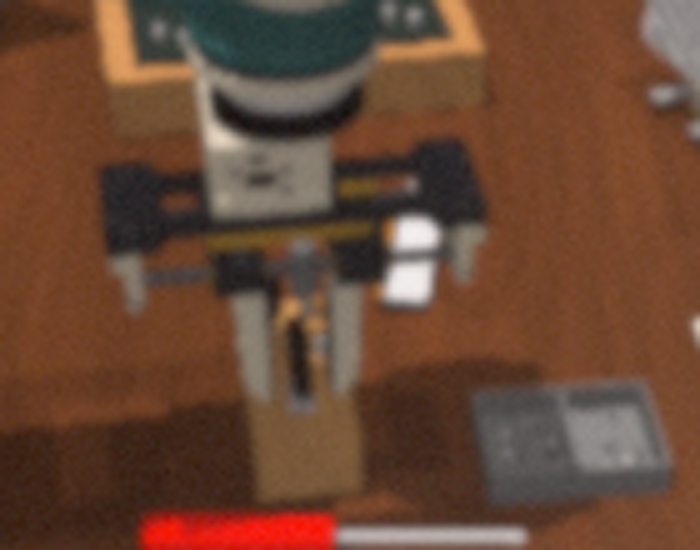

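Emit:
{"op": "carry_out", "data": {
  "increments": [
    [[0, 0.001, 0], 0, 20],
    [[0, 0.001, 0], 0, 8],
    [[0, 0.001, 0], 0, 6],
    [[0, 0.001, 0], 0, 6],
    [[0, 0.001, 0], 0, 6]
  ],
  "newtons": 8
}}

```text
clock: 1.88
ee_pos: [0.4834, 0.1068, 0.0719]
orientation: [0.001, 0.662, 0.749, 0.001]
wrist_force: [-1.2, -0.8, 6.2]
finger_gap: 0.0103
```

Emit:
{"op": "carry_out", "data": {
  "increments": [
    [[0, 0, 0], 0, 4],
    [[0, 0, 0], 0, 4],
    [[0, 0, 0], 0, 4],
    [[0, 0, 0], 0, 4]
  ],
  "newtons": 40
}}

```text
clock: 2.22
ee_pos: [0.4834, 0.1068, 0.0719]
orientation: [0.001, 0.662, 0.749, 0.001]
wrist_force: [0.0, -0.8, 6.1]
finger_gap: 0.0098
```

Run:
```python
from st import *
st(); snap('wrist','w3');crop('w3',230,150,190,120,4,'c6')
st()
```

```text
t 2.22 p [0.4834 0.1068 0.0719] F [ 0.02 -0.77  6.12] T [-0.147  0.029 -0.005] gap 0.0098
 yaw(deg, toolx-90) 7.03 tilt [0.0016 0.0001] q [ 0.166 -0.189  2.012 -0.     1.317  0.044]
t 2.27 p [0.4834 0.1068 0.0719] F [-0.93 -0.38  6.01] T [-0.185  0.054  0.008] gap 0.0100
 yaw(deg, toolx-90) 7.03 tilt [0.0017 0.0001] q [ 0.166 -0.189  2.012 -0.     1.316  0.043]
```

View pics/c6.png

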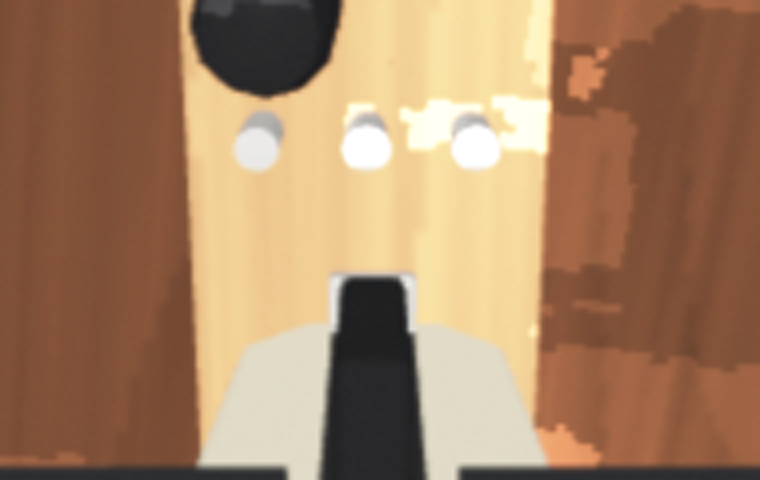

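Emit:
{"op": "carry_out", "data": {
  "increments": [
    [[0, 0, -0.02], 0, 4],
    [[0, 0, -0.06], 0, 4],
    [[0, 0, -0.12], 0, 4],
    [[0, 0, -0.19], 0, 4],
    [[0, 0, -0.27], 0, 4]
  ]
}}

```text
clock: 2.68
ee_pos: [0.4822, 0.1067, 0.1798]
orientation: [-0.0, 0.662, 0.749, -0.001]
wrist_force: [0.9, 0.3, -0.8]
finger_gap: 0.01
```

Run:
```python
from st import *
s,M=st(); snap('wrist','w4');snap('scene','sc4'); snap('side','s4')
w=load('w4');print(proj(w,s['ee_pos']+np.array([0,0,-.05])))
print(proj(load('sc4'),s['ee_pos']),proj(load('s4'),s['ee_pos']))
go([.4755,-.2155,.180],8.5)
```

```text
t 2.68 p [0.4822 0.1067 0.1798] F [ 0.85  0.29 -0.81] T [ 0.042 -0.059 -0.01 ] gap 0.0100
 yaw(deg, toolx-90) 7.03 tilt [-0.0015 -0.0002] q [ 0.166 -0.266  1.896  0.     1.513  0.044]
[[323.25910273 224.95284517]]
[[404.95612533 180.67191196]] [[287.60766951 125.39168988]]
t 2.83 p [0.4837 0.107  0.1818] F [-0.33  0.5  -1.1 ] T [-0.002 -0.022 -0.06 ] gap 0.0098
 yaw(deg, toolx-90) 7.03 tilt [0.0043 0.0008] q [ 0.166 -0.267  1.894  0.     1.511  0.044]
 shift [-0.7977 -0.119   0.0037] turn -0.008190274081622878
```

View pics/w4.png

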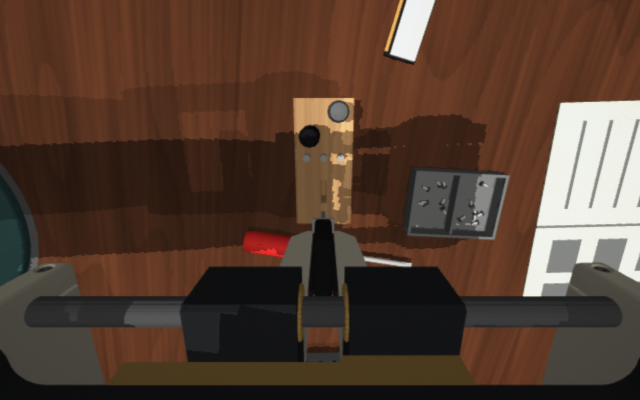

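View pics/s4.png

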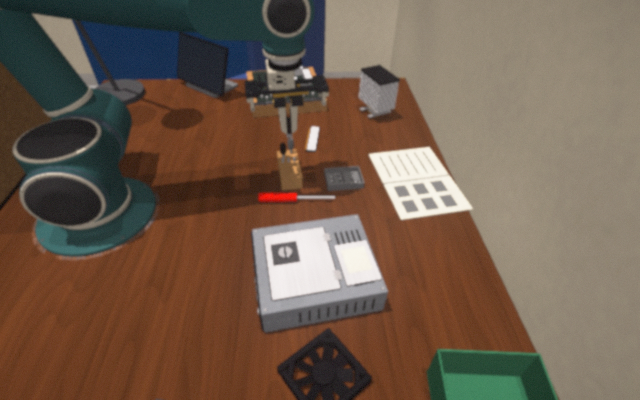

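Emit:
{"op": "carry_out", "data": {
  "increments": [
    [[-0.08, -0.01, 0], 0, 4],
    [[-0.17, -0.02, 0], -0.004, 4],
    [[-0.27, -0.035, 0], -0.008, 4],
    [[-0.37, -0.05, 0], -0.008, 4],
    [[-0.47, -0.065, 0], -0.008, 4]
  ]
}}

```text
clock: 3.25
ee_pos: [0.4791, -0.0845, 0.1779]
orientation: [-0.001, 0.653, 0.758, -0.0]
wrist_force: [0.7, 0.3, -0.2]
finger_gap: 0.0098
```

Emit:
{"op": "carry_out", "data": {
  "increments": [
    [[-0.1, -0.012, 0], 0, 4],
    [[-0.2, -0.025, 0], 0, 4],
    [[-0.3, -0.037, 0], 0, 4],
    [[-0.4, -0.04, 0], 0, 4],
    [[-0.47, -0.042, 0], 0, 4]
  ]
}}

```text
clock: 3.67
ee_pos: [0.4903, -0.2743, 0.1776]
orientation: [-0.001, 0.654, 0.757, -0.0]
wrist_force: [0.9, -0.2, -0.4]
finger_gap: 0.0097
```

Emit:
{"op": "carry_out", "data": {
  "increments": [
    [[0, 0, 0], 0, 4],
    [[0, 0, 0], 0, 4],
    [[0, 0, 0], 0, 4]
  ]
}}

```text
clock: 3.92
ee_pos: [0.4907, -0.2709, 0.1779]
orientation: [-0.001, 0.653, 0.757, -0.0]
wrist_force: [0.4, -0.1, -0.3]
finger_gap: 0.01
```

Run:
```python
from st import *
s,M=st(); snap('wrist','w5')
w=load('w5'); print(proj(w,[.4755,-.2155,.0825]))
st()
```

```text
t 3.92 p [ 0.4907 -0.2709  0.1779] F [ 0.44 -0.06 -0.28] T [-0.008 -0.03   0.024] gap 0.0100
 yaw(deg, toolx-90) 8.45 tilt [-0.0013  0.001 ] q [-0.55  -0.111  1.766  0.     1.488 -0.697]
[[314.86309574 139.26456401]]
t 3.97 p [ 0.4909 -0.2705  0.1783] F [ 1.21  0.26 -0.87] T [-0.03  -0.036 -0.012] gap 0.0095
 yaw(deg, toolx-90) 8.49 tilt [-0.0008  0.0007] q [-0.549 -0.112  1.766  0.     1.488 -0.697]
```

View pics/w5.png

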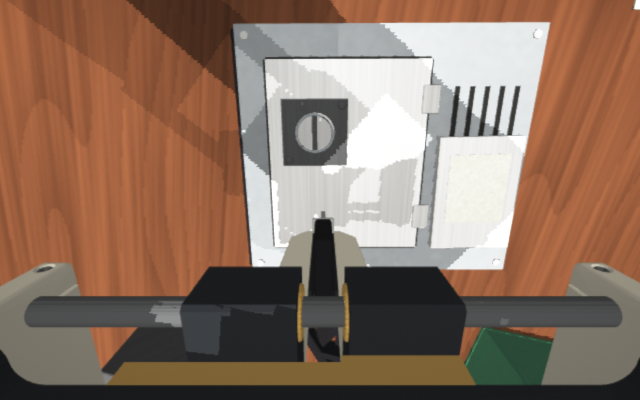

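Run:
```python
from h import *
crop('w5',270,85,95,150,5,'c8')
crop('w5',230,15,320,255,2,'c9')
```

```text
(no output)
```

View pics/c8.png

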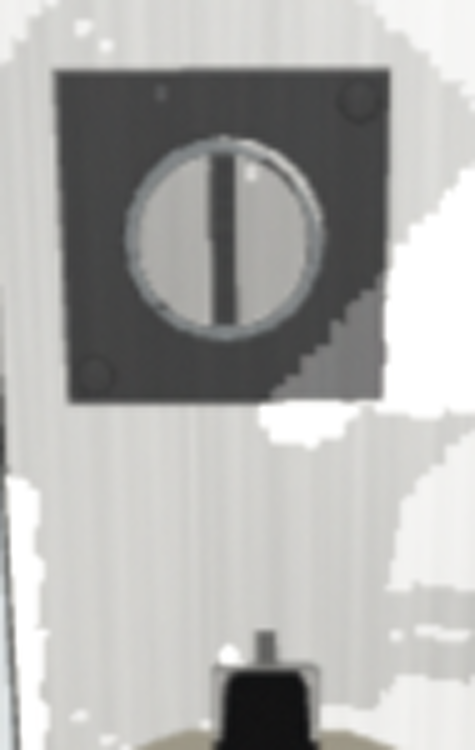

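View pics/c9.png

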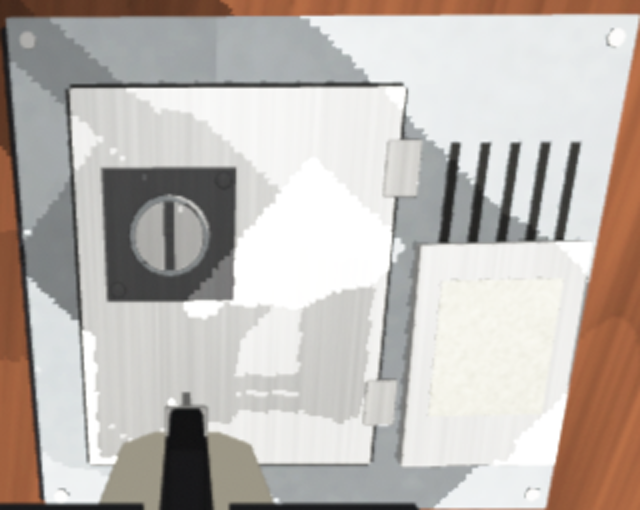

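Run:
```python
from st import *
w=load('w5'); f=lambda x,y,z:atz(w,270+x/5,85+y/5,z)
F=np.array([f(x,y,.079) for x,y in [(54,72),(390,69),(383,402),(70,402)]]);print('fl',F.mean(0),np.linalg.norm(F-np.roll(F,-1,0),axis=1))
a=F[1]-F[0]+F[2]-F[3];b=F[0]-F[3]+F[1]-F[2];print(np.degrees(np.arctan2(a[1],a[0])),np.degrees(np.arctan2(b[1],b[0]))-90)
S=np.array([f(x,y,.0825) for x,y in [(222.5,153),(226.5,325)]]);a=S[0]-S[1];print('slot',S.mean(0),np.linalg.norm(a),np.degrees(np.arctan2(a[1],a[0]))-90)
print('disc',f(224,238,.0825), f(225,238,.079))
print('disc w',f(130,238,.0825)-f(321,238,.0825),f(224,140,.0825)-f(224,336,.0825))
g=lambda x,y:atz(w,230+x/2,15+y/2,.075)
C=np.array([g(x,y) for x,y in [(4,16),(638,14),(546,509),(44,503)]]);print(C)
# blade tip: expected edge
s,M=st(); tcp=s['ee_pos']
for dx in (-1,1):
  P=tcp+M@np.array([.010,dx*.0012,.0519]); print((proj(w,P)-[270,85])*5)
for dx in (-1,1):
  P=tcp+M@np.array([.013,dx*.007,.0519-.026]); print('collar',(proj(w,P)-[270,85])*5)
V=np.array(w['view']);o=-V[:3,:3].T@V[:3,3];print('cam',o)
```

```text
fl [ 0.47476078 -0.21103971  0.079     ] [0.05367655 0.05370554 0.05326552 0.05327892]
8.742613929820179 8.849438481265963
slot [ 0.47484216 -0.21059448  0.0825    ] 0.027371774718577237 9.41041057976669
disc [ 0.47470277 -0.21022716  0.0825    ] [ 0.47480235 -0.21046277  0.079     ]
disc w [-0.03069724 -0.00458715  0.        ] [-0.00436267  0.03087202  0.        ]
[[ 0.40105607 -0.13950376  0.075     ]
 [ 0.63831748 -0.10354321  0.075     ]
 [ 0.67168472 -0.31164593  0.075     ]
 [ 0.43249897 -0.34438016  0.075     ]]
t 3.97 p [ 0.4909 -0.2705  0.1783] F [ 1.21  0.26 -0.87] T [-0.03  -0.036 -0.012] gap 0.0095
 yaw(deg, toolx-90) 8.49 tilt [-0.0008  0.0007] q [-0.549 -0.112  1.766  0.     1.488 -0.697]
[[259.16090657 628.99708117]]
[[275.84179298 629.00486299]]
collar [[212.24539973 674.33453213]]
collar [[323.13178569 674.39131329]]
cam [ 0.4791045  -0.19219114  0.32531882]
```

Run:
```python
from st import *
go([.4748,-.2107,.1445],8.8)
```

```text
t 3.97 p [ 0.4909 -0.2705  0.1783] F [ 1.21  0.26 -0.87] T [-0.03  -0.036 -0.012] gap 0.0095
 yaw(deg, toolx-90) 8.49 tilt [-0.0008  0.0007] q [-0.549 -0.112  1.766  0.     1.488 -0.697]
 shift [ 0.1537 -0.0177  0.0845] turn -0.001710432896417164
```

Emit:
{"op": "carry_out", "data": {
  "increments": [
    [[0.05, -0.006, 0.02], -0.0017, 4],
    [[0.1, -0.0177, 0.04], -0.0017, 4],
    [[0.1537, -0.0177, 0.065], -0.0017, 4],
    [[0.1537, -0.0177, 0.0845], -0.0017, 4],
    [[0.1537, -0.0177, 0.0845], -0.0017, 4]
  ]
}}

```text
clock: 4.38
ee_pos: [0.4745, -0.2098, 0.1438]
orientation: [-0.001, 0.65, 0.76, -0.0]
wrist_force: [-0.2, -0.3, -1.2]
finger_gap: 0.0097
```

Emit:
{"op": "carry_out", "data": {
  "increments": [
    [[0, 0, 0], 0, 4],
    [[0, 0, 0], 0, 4]
  ]
}}

```text
clock: 4.55
ee_pos: [0.4754, -0.2117, 0.1457]
orientation: [0.0, 0.651, 0.759, 0.0]
wrist_force: [-0.4, -0.4, -0.3]
finger_gap: 0.0098
```

Run:
```python
from st import *
s,M=st(); snap('wrist','w6');snap('side','s6');snap('scene','sc6')
crop('w6',255,130,140,120,5,'c10');crop('s6',240,180,90,100,7,'c11')
st()
print(proj(load('sc6'),[.4748,-.2107,.0825]))
```

```text
t 4.55 p [ 0.4754 -0.2117  0.1457] F [-0.42 -0.43 -0.28] T [-0.006  0.043 -0.063] gap 0.0098
 yaw(deg, toolx-90) 8.79 tilt [ 0.0006 -0.0004] q [-0.468 -0.186  1.886 -0.     1.441 -0.621]
t 4.70 p [ 0.4753 -0.2121  0.1455] F [-0.21  0.17 -1.35] T [ 0.016  0.015 -0.001] gap 0.0098
 yaw(deg, toolx-90) 8.75 tilt [ 0.0005 -0.0003] q [-0.469 -0.186  1.886 -0.     1.441 -0.621]
[[308.34253922 159.69718283]]
```

View pics/c10.png

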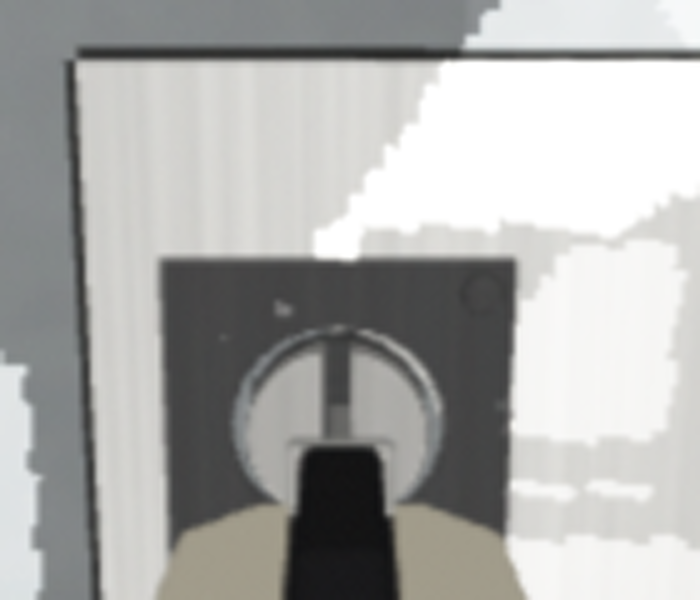

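View pics/c11.png

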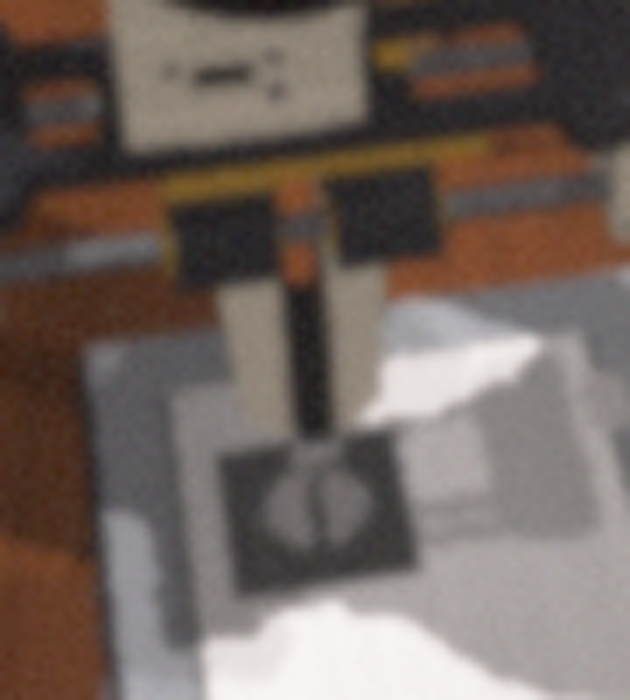

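```bash
python3 - <<'E'
from st import *
w=load('w6'); f=lambda x,y,z:atz(w,255+x/5,130+y/5,z)
print('head far',f(337,338,.0825),'hole far',f(337,327,.079),'flange far',f(337,260,.079), 'fl L/R', f(165,400,.079), f(512,400,.079))
print('hole L/R',f(232,420,.079),f(442,420,.079))
print('slot',f(338,370,.0825),'blade tip front',f(339,405,.0936))
s,M=st(); P=s['ee_pos']+M@np.array([.010,0,.0519]);print('pred tip front',P, (proj(w,P)-[255,130])*5)
s6=load('s6'); g=lambda x,y,z:atz(s6,240+x/7,180+y/7,z)
print('side head',g(316,510,.0825),'fl',g(317,513,.079))
for dy in(-1,1):
  P=s['ee_pos']+M@np.array([dy*.013,0,.0519-.022]);print('collar side pred',(proj(s6,P)-[240,180])*7)
P=s['ee_pos']+M@np.array([-.01,0,.0519]);print('tip near side pred',(proj(s6,P)-[240,180])*7)
E
python3 - <<'E'
from h import *
crop('sc6',270,120,90,80,8,'c12')
E
```

```text
head far [ 0.47225724 -0.19529681  0.0825    ] hole far [ 0.47214359 -0.19460481  0.079     ] flange far [ 0.47053698 -0.18423903  0.079     ] fl L/R [ 0.44765393 -0.21031727  0.079     ] [ 0.50069093 -0.20206623  0.079     ]
hole L/R [ 0.45833182 -0.21198044  0.079     ] [ 0.49056296 -0.20696591  0.079     ]
slot [ 0.4731803  -0.20026515  0.0825    ] blade tip front [ 0.47359843 -0.20193539  0.0936    ]
t 4.70 p [ 0.4753 -0.2121  0.1455] F [-0.21  0.17 -1.35] T [ 0.016  0.015 -0.001] gap 0.0098
 yaw(deg, toolx-90) 8.75 tilt [ 0.0005 -0.0003] q [-0.469 -0.186  1.886 -0.     1.441 -0.621]
pred tip front [ 0.47378998 -0.20219471  0.09362671] [[340.035595   406.93155326]]
side head [ 0.47536251 -0.21741528  0.0825    ] fl [ 0.4754618  -0.21572921  0.079     ]
collar side pred [[316.7064726  456.29521569]]
collar side pred [[304.02124652 387.72004134]]
tip near side pred [[319.02780926 497.80507252]]
```

View pics/c12.png

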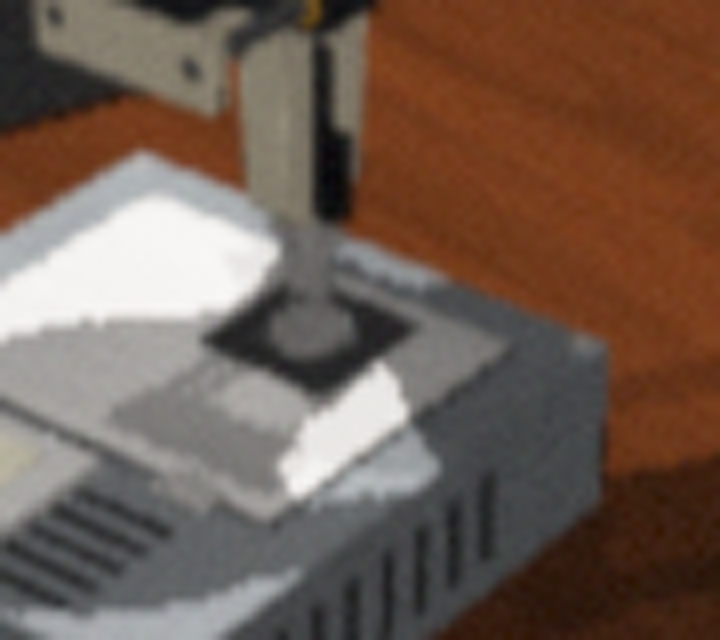

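Run:
```python
from h import *
crop('s6',265,230,40,40,16,'c13')
crop('sc6',290,140,40,35,18,'c14')
```

```text
(no output)
```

View pics/c13.png

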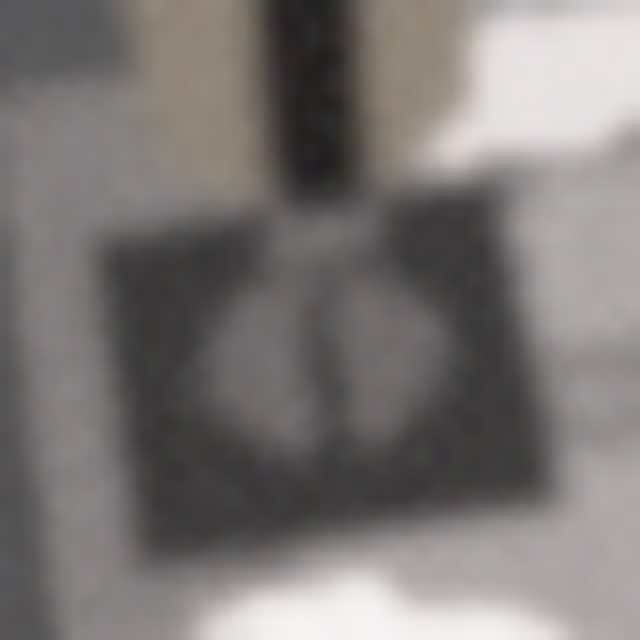

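View pics/c14.png

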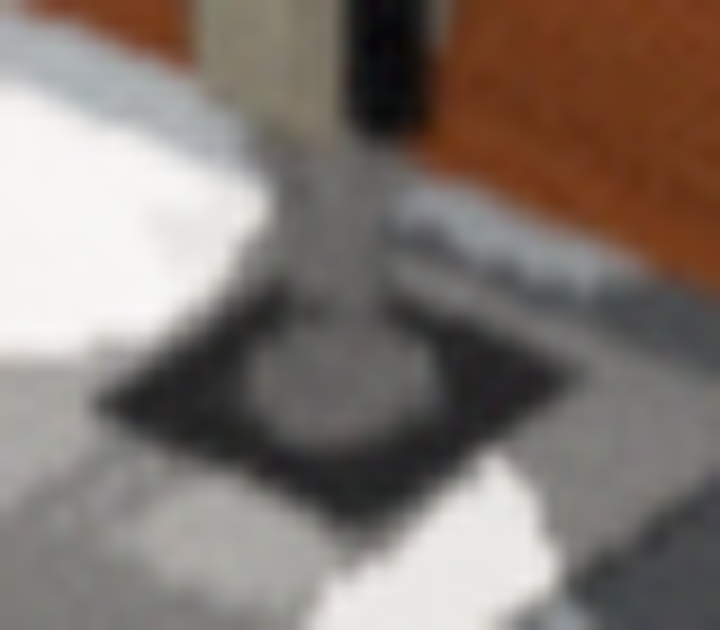

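Emit:
{"op": "carry_out", "data": {
  "increments": [
    [[0.0033, 0, 0.008], 0, 4],
    [[0.0033, 0, 0.016], 0, 4],
    [[0.0033, 0, 0.022], 0, 4],
    [[0.0033, 0, 0.024], 0, 4],
    [[0.0033, 0, 0.024], 0, 4]
  ]
}}

```text
clock: 5.12
ee_pos: [0.4747, -0.2103, 0.135]
orientation: [-0.0, 0.651, 0.759, -0.0]
wrist_force: [-0.2, 0.1, -1.0]
finger_gap: 0.0097
```

Run:
```python
from st import *
s,M=st(); snap('wrist','w7')
crop('w7',265,150,120,110,6,'c15')
st()
```

```text
t 5.12 p [ 0.4747 -0.2103  0.135 ] F [-0.17  0.12 -0.99] T [ 0.056 -0.027  0.007] gap 0.0097
 yaw(deg, toolx-90) 8.76 tilt [-0.0005  0.0003] q [-0.466 -0.181  1.899 -0.     1.424 -0.619]
t 5.17 p [ 0.4748 -0.2103  0.1353] F [ 0.57  0.43 -0.41] T [-0.004  0.005 -0.03 ] gap 0.0099
 yaw(deg, toolx-90) 8.76 tilt [-0.0003  0.0001] q [-0.466 -0.182  1.899 -0.     1.425 -0.619]
```

View pics/c15.png

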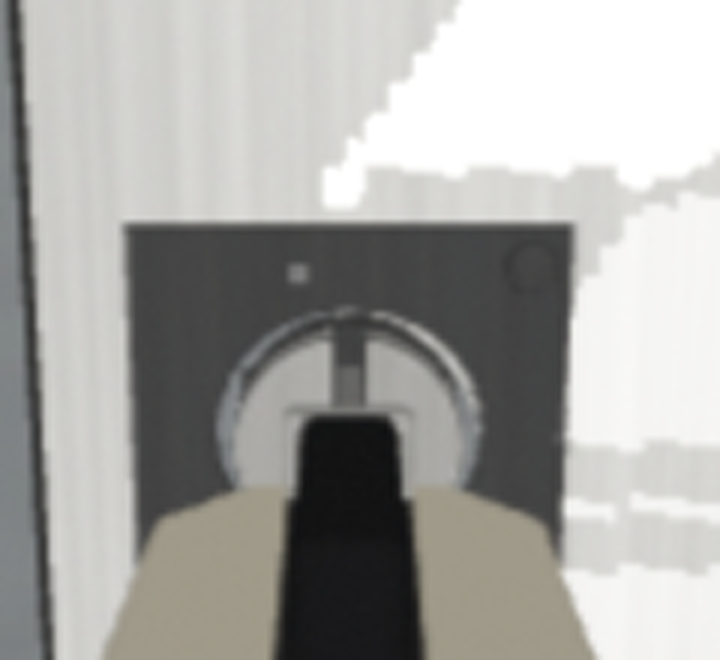

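Emit:
{"op": "carry_out", "data": {
  "increments": [
    [[0, 0, 0.003], 0, 4],
    [[0, 0, 0.005], 0, 4],
    [[0, 0, 0.007], 0, 4],
    [[0, 0, 0.009], 0, 4],
    [[0, 0, 0.009], 0, 4]
  ]
}}

```text
clock: 5.58
ee_pos: [0.4748, -0.2103, 0.1317]
orientation: [-0.0, 0.651, 0.759, -0.0]
wrist_force: [-0.2, -0.4, -1.7]
finger_gap: 0.0096
```

Run:
```python
from st import *
s,M=st();
```

```text
t 5.58 p [ 0.4748 -0.2103  0.1317] F [-0.21 -0.45 -1.66] T [-0.049 -0.044 -0.028] gap 0.0096
 yaw(deg, toolx-90) 8.77 tilt [-0.0002  0.0001] q [-0.466 -0.179  1.903 -0.     1.418 -0.619]
```

Emit:
{"op": "carry_out", "data": {
  "increments": [
    [[0, 0, 0.002], 0, 4],
    [[0, 0, 0.004], 0, 4],
    [[0, 0, 0.006], 0, 4],
    [[0, 0, 0.008], 0, 4],
    [[0, 0, 0.008], 0, 4]
  ]
}}

```text
clock: 6.0
ee_pos: [0.4749, -0.2104, 0.1287]
orientation: [0.0, 0.651, 0.759, 0.0]
wrist_force: [-0.6, -0.2, 1.9]
finger_gap: 0.0096
```

Run:
```python
from st import *
s,M=st(); snap('wrist','w8')
crop('w8',265,150,120,110,6,'c16')
st()
```

```text
t 6.00 p [ 0.4749 -0.2104  0.1287] F [-0.6  -0.16  1.86] T [0.064 0.076 0.021] gap 0.0096
 yaw(deg, toolx-90) 8.77 tilt [ 0.0001 -0.0001] q [-0.466 -0.177  1.906 -0.     1.413 -0.619]
t 6.05 p [ 0.4749 -0.2103  0.1287] F [-1.23  0.25  1.6 ] T [0.046 0.15  0.005] gap 0.0099
 yaw(deg, toolx-90) 8.77 tilt [ 0.0001 -0.0001] q [-0.466 -0.177  1.906 -0.     1.413 -0.619]
```

View pics/c16.png

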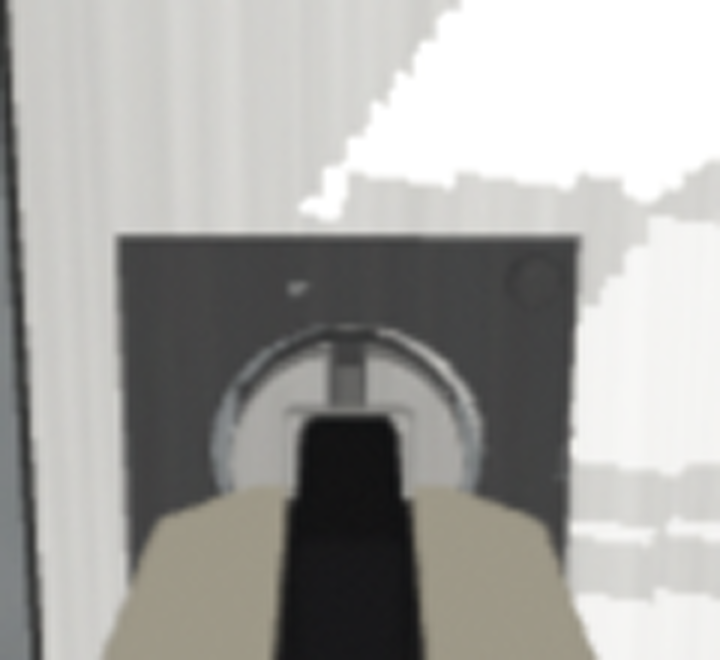

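Emit:
{"op": "carry_out", "data": {
  "increments": [
    [[0, 0, 0.002], 0, 4],
    [[0, 0, 0.004], 0, 4],
    [[0, 0, 0.006], 0, 4],
    [[0, 0, 0.008], 0, 4],
    [[0, 0, 0.008], 0, 4]
  ]
}}

```text
clock: 6.47
ee_pos: [0.4749, -0.2104, 0.1258]
orientation: [0.0, 0.651, 0.759, 0.0]
wrist_force: [-2.3, 1.7, 8.0]
finger_gap: 0.0095
```

Run:
```python
from st import *
s,M=st()
```

```text
t 6.47 p [ 0.4749 -0.2104  0.1258] F [-2.31  1.7   7.97] T [0.236 0.489 0.021] gap 0.0095
 yaw(deg, toolx-90) 8.76 tilt [ 0.0004 -0.0002] q [-0.466 -0.175  1.909 -0.     1.407 -0.619]
```

Emit:
{"op": "carry_out", "data": {
  "increments": [
    [[0, 0, 0.002], 0, 4],
    [[0, 0, 0.002], 0, 4]
  ]
}}

```text
clock: 6.63
ee_pos: [0.475, -0.2104, 0.1251]
orientation: [0.0, 0.651, 0.759, 0.0]
wrist_force: [-1.7, 0.8, 8.7]
finger_gap: 0.0096
```

Run:
```python
from st import *
s,M=st()
```

```text
t 6.63 p [ 0.475  -0.2104  0.1251] F [-1.73  0.84  8.66] T [ 0.29   0.531 -0.034] gap 0.0096
 yaw(deg, toolx-90) 8.77 tilt [ 0.0004 -0.0002] q [-0.466 -0.175  1.91   0.     1.406 -0.619]
```

Emit:
{"op": "carry_out", "data": {
  "increments": [
    [[0, 0, 0], 0.015, 4],
    [[0, 0, 0], 0.03, 4],
    [[0, 0, 0], 0.045, 4],
    [[0, 0, 0], 0.06, 4],
    [[0, 0, 0], 0.06, 4]
  ]
}}

```text
clock: 7.05
ee_pos: [0.475, -0.2105, 0.1253]
orientation: [0.0, 0.721, 0.693, 0.0]
wrist_force: [-2.7, -0.1, 8.4]
finger_gap: 0.0099
```

Run:
```python
from st import *
s,M=st()
```

```text
t 7.05 p [ 0.475  -0.2105  0.1253] F [-2.67 -0.07  8.37] T [0.164 0.528 0.016] gap 0.0099
 yaw(deg, toolx-90) -2.21 tilt [ 0.0006 -0.0005] q [-0.466 -0.175  1.91  -0.     1.406 -0.427]
```

Emit:
{"op": "carry_out", "data": {
  "increments": [
    [[0, 0, 0], 0.02, 4],
    [[0, 0, 0], 0.04, 4],
    [[0, 0, 0], 0.06, 4],
    [[0, 0, 0], 0.08, 4],
    [[0, 0, 0], 0.1, 4]
  ]
}}

```text
clock: 7.47
ee_pos: [0.4749, -0.2105, 0.1252]
orientation: [0.0, 0.82, 0.572, 0.0]
wrist_force: [-2.3, 0.6, 8.8]
finger_gap: 0.0101
```

Run:
```python
from st import *
s,M=st(); snap('wrist','w9')
crop('w9',265,150,120,110,6,'c17')
```

```text
t 7.47 p [ 0.4749 -0.2105  0.1252] F [-2.28  0.59  8.8 ] T [0.151 0.725 0.067] gap 0.0101
 yaw(deg, toolx-90) -20.21 tilt [ 0.0004 -0.0004] q [-0.466 -0.175  1.91  -0.     1.406 -0.113]
```

View pics/c17.png

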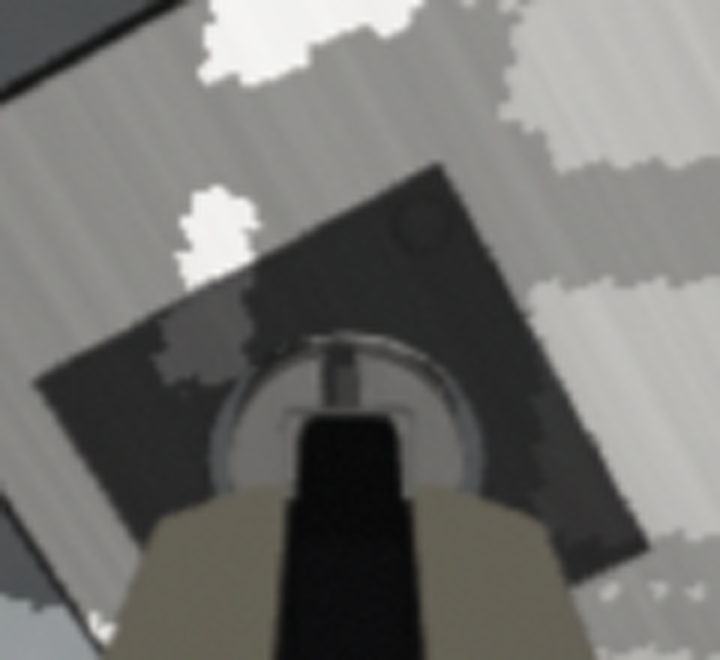

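Emit:
{"op": "carry_out", "data": {
  "increments": [
    [[0, 0, 0], 0.025, 4],
    [[0, 0, 0], 0.055, 4],
    [[0, 0, 0], 0.085, 4],
    [[0, 0, 0], 0.115, 4],
    [[0, 0, 0], 0.145, 4]
  ]
}}

```text
clock: 7.93
ee_pos: [0.4749, -0.2104, 0.1252]
orientation: [0.0, 0.928, 0.371, 0.0]
wrist_force: [-3.5, 0.9, 8.9]
finger_gap: 0.0098
```

Emit:
{"op": "carry_out", "data": {
  "increments": [
    [[0, 0, 0], 0.025, 4],
    [[0, 0, 0], 0.05, 4],
    [[0, 0, 0], 0.075, 4],
    [[0, 0, 0], 0.1, 4],
    [[0, 0, 0], 0.12, 4]
  ]
}}

```text
clock: 8.35
ee_pos: [0.4749, -0.2104, 0.1252]
orientation: [0.0, 0.982, 0.191, 0.0]
wrist_force: [-3.1, 1.2, 8.9]
finger_gap: 0.0097
```

Run:
```python
from st import *
s,M=st()
```

```text
t 8.35 p [ 0.4749 -0.2104  0.1252] F [-3.14  1.19  8.89] T [0.237 0.903 0.104] gap 0.0097
 yaw(deg, toolx-90) -67.97 tilt [ 0.0002 -0.0003] q [-0.466 -0.175  1.91  -0.     1.406  0.72 ]
```

Emit:
{"op": "carry_out", "data": {
  "increments": [
    [[0, 0, 0], 0.015, 4],
    [[0, 0, 0], 0.03, 4],
    [[0, 0, 0], 0.045, 4],
    [[0, 0, 0], 0.06, 4],
    [[0, 0, 0], 0.06, 4]
  ]
}}

```text
clock: 8.77
ee_pos: [0.4749, -0.2104, 0.1253]
orientation: [0.0, 0.995, 0.098, 0.0]
wrist_force: [-3.3, 1.0, 8.1]
finger_gap: 0.0098
```

Run:
```python
from st import *
s,M=st()
```

```text
t 8.77 p [ 0.4749 -0.2104  0.1253] F [-3.3   0.96  8.09] T [0.291 0.86  0.065] gap 0.0098
 yaw(deg, toolx-90) -78.72 tilt [ 0.0003 -0.0004] q [-0.466 -0.175  1.91  -0.     1.406  0.908]
```

Emit:
{"op": "carry_out", "data": {
  "increments": [
    [[0, 0, 0], 0.006, 4],
    [[0, 0, 0], 0.012, 4],
    [[0, 0, 0], 0.018, 4],
    [[0, 0, 0], 0.018, 4]
  ]
}}

```text
clock: 9.1
ee_pos: [0.4749, -0.2105, 0.1252]
orientation: [0.0, 0.997, 0.071, 0.0]
wrist_force: [-3.1, 1.7, 9.1]
finger_gap: 0.0098
```

Run:
```python
from st import *
s,M=st()
```

```text
t 9.10 p [ 0.4749 -0.2105  0.1252] F [-3.13  1.68  9.14] T [0.273 0.814 0.005] gap 0.0098
 yaw(deg, toolx-90) -81.85 tilt [ 0.0003 -0.0004] q [-0.466 -0.175  1.91  -0.     1.406  0.962]
```

Emit:
{"op": "carry_out", "data": {
  "increments": [
    [[0, 0, 0], 0.006, 4],
    [[0, 0, 0], 0.01, 4],
    [[0, 0, 0], 0.01, 4]
  ]
}}

```text
clock: 9.35
ee_pos: [0.4749, -0.2104, 0.1253]
orientation: [0.0, 0.998, 0.056, 0.0]
wrist_force: [-3.3, 0.6, 9.1]
finger_gap: 0.0098
```

Run:
```python
from st import *
s,M=st(); snap('wrist','w10')
crop('w10',265,150,120,110,6,'c18'); s,M=st()
```

```text
t 9.35 p [ 0.4749 -0.2104  0.1253] F [-3.33  0.62  9.06] T [0.251 0.789 0.039] gap 0.0098
 yaw(deg, toolx-90) -83.62 tilt [ 0.0004 -0.0004] q [-0.466 -0.175  1.91  -0.     1.406  0.993]
t 9.40 p [ 0.4749 -0.2104  0.1252] F [-3.15  0.76  7.99] T [ 0.2    0.876 -0.01 ] gap 0.0099
 yaw(deg, toolx-90) -83.58 tilt [ 0.0003 -0.0004] q [-0.466 -0.175  1.91  -0.     1.406  0.993]
```

View pics/c18.png

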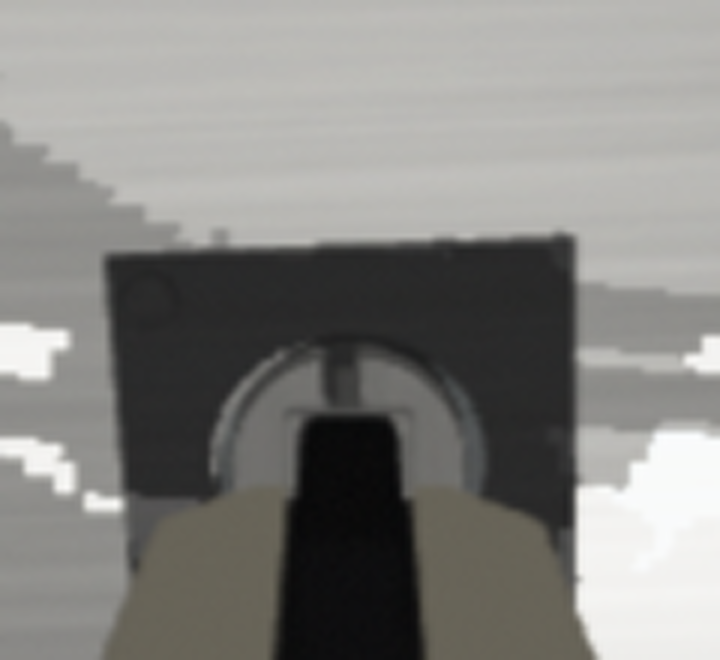

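Emit:
{"op": "carry_out", "data": {
  "increments": [
    [[0, 0, 0], 0.005, 4],
    [[0, 0, 0], 0.01, 4],
    [[0, 0, 0], 0.01, 4]
  ]
}}

```text
clock: 9.65
ee_pos: [0.4749, -0.2104, 0.1252]
orientation: [0.0, 0.999, 0.04, 0.0]
wrist_force: [-3.4, 0.3, 7.9]
finger_gap: 0.0097
```

Run:
```python
from st import *
s,M=st()
```

```text
t 9.65 p [ 0.4749 -0.2104  0.1252] F [-3.38  0.32  7.95] T [ 0.234  0.898 -0.002] gap 0.0097
 yaw(deg, toolx-90) -85.43 tilt [ 0.0003 -0.0004] q [-0.466 -0.175  1.91  -0.     1.406  1.025]
```

```bash
cat >> st.py <<'E'
def avg(n=5):
    L=[]
    for i in range(n):
        s=sensors.state(); L.append(np.r_[s['wrist_force'],s['torque'],s['tau'][5]]); camera('wrist')
    print('avg',np.round(np.mean(L,0),3),'sd',np.round(np.std(L,0),3))
E
python3 - <<'E'
from st import *
avg(6); snap('scene','sc11'); snap('wrist','w11');crop('w11',265,150,120,110,6,'c19');crop('sc11',290,140,40,35,18,'c20'); st()
E
```

```text
avg [-3.395  0.788  8.104  0.217  0.854  0.059  0.17 ] sd [0.396 0.423 0.424 0.03  0.028 0.03  0.161]
t 10.05 p [ 0.4749 -0.2105  0.1252] F [-3.97  1.44  8.62] T [0.219 0.806 0.031] gap 0.0099
 yaw(deg, toolx-90) -85.37 tilt [ 0.0003 -0.0004] q [-0.466 -0.175  1.91  -0.     1.406  1.024]
```

View pics/c19.png

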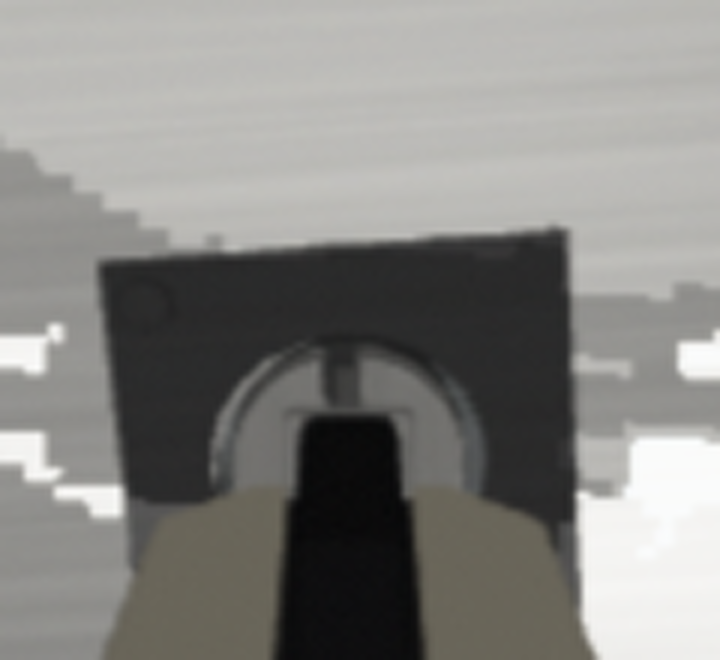

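View pics/c20.png

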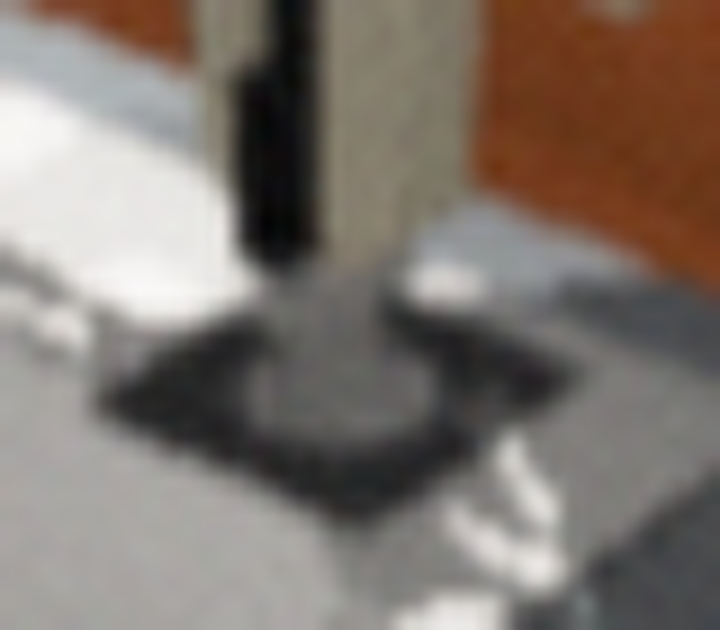

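Emit:
{"op": "carry_out", "data": {
  "increments": [
    [[0, 0, 0], 0.005, 4],
    [[0, 0, 0], 0.008, 4],
    [[0, 0, 0], 0.008, 4]
  ]
}}

```text
clock: 10.3
ee_pos: [0.4749, -0.2104, 0.1252]
orientation: [0.0, 1.0, 0.028, 0.0]
wrist_force: [-3.8, 1.2, 7.7]
finger_gap: 0.0097
```

Run:
```python
from st import *
avg(4);st()
```

```text
avg [-3.569  0.689  8.468  0.28   0.805  0.075  0.193] sd [0.466 0.475 0.463 0.016 0.038 0.009 0.114]
t 10.50 p [ 0.4749 -0.2104  0.1253] F [-2.51  0.82  9.59] T [0.273 0.831 0.028] gap 0.0100
 yaw(deg, toolx-90) -86.81 tilt [ 0.0003 -0.0003] q [-0.466 -0.175  1.91  -0.     1.406  1.049]
```

Emit:
{"op": "carry_out", "data": {
  "increments": [
    [[0, 0, 0], 0.005, 4],
    [[0, 0, 0], 0.008, 4],
    [[0, 0, 0], 0.008, 4]
  ]
}}

```text
clock: 10.75
ee_pos: [0.4749, -0.2104, 0.1252]
orientation: [0.0, 1.0, 0.015, 0.0]
wrist_force: [-3.6, 0.9, 8.6]
finger_gap: 0.0098
```

Run:
```python
from st import *
avg(4);st()
```

```text
avg [-3.442  1.193  8.452  0.38   0.759  0.127  0.253] sd [0.468 0.243 0.253 0.005 0.031 0.033 0.114]
t 10.95 p [ 0.4749 -0.2104  0.1252] F [-3.01  2.09  8.96] T [0.355 0.821 0.116] gap 0.0096
 yaw(deg, toolx-90) -88.25 tilt [ 0.0003 -0.0002] q [-0.466 -0.175  1.91  -0.     1.406  1.074]
```

Emit:
{"op": "carry_out", "data": {
  "increments": [
    [[0, 0, 0], 0.004, 4],
    [[0, 0, 0], 0.006, 4],
    [[0, 0, 0], 0.006, 4]
  ]
}}

```text
clock: 11.2
ee_pos: [0.4749, -0.2104, 0.1252]
orientation: [0.0, 1.0, 0.006, 0.0]
wrist_force: [-3.9, 1.2, 8.7]
finger_gap: 0.0101
```

Run:
```python
from st import *
avg(4);st()
```

```text
avg [-3.351  1.673  8.465  0.404  0.815  0.158  0.265] sd [0.461 0.542 0.303 0.033 0.024 0.036 0.081]
t 11.40 p [ 0.4749 -0.2104  0.1252] F [-4.18  2.51  9.03] T [0.398 0.802 0.14 ] gap 0.0098
 yaw(deg, toolx-90) -89.32 tilt [ 0.0003 -0.0002] q [-0.466 -0.175  1.91  -0.     1.406  1.093]
```

Emit:
{"op": "carry_out", "data": {
  "increments": [
    [[0, 0, -0.002], -0.003, 4],
    [[0, 0, -0.004], -0.006, 4],
    [[0, 0, -0.006], -0.006, 4],
    [[0, 0, -0.008], -0.006, 4],
    [[0, 0, -0.009], -0.006, 4]
  ]
}}

```text
clock: 11.82
ee_pos: [0.4748, -0.2103, 0.1283]
orientation: [0.0, 1.0, 0.015, -0.0]
wrist_force: [-0.8, -0.2, 0.7]
finger_gap: 0.0099
```

Run:
```python
from st import *
avg(3);st()
```

```text
avg [-1.389  0.154  2.307  0.089  0.35   0.11   0.101] sd [0.394 0.297 1.247 0.008 0.024 0.024 0.006]
t 11.97 p [ 0.4748 -0.2103  0.1282] F [-1.97 -0.76  2.35] T [0.147 0.355 0.056] gap 0.0100
 yaw(deg, toolx-90) -88.26 tilt [-0.0001 -0.    ] q [-0.466 -0.177  1.907 -0.     1.412  1.074]
```

Emit:
{"op": "carry_out", "data": {
  "increments": [
    [[0, 0, -0.001], -0.006, 4],
    [[0, 0, -0.002], -0.012, 4],
    [[0, 0, -0.003], -0.018, 4],
    [[0, 0, -0.003], -0.018, 4]
  ]
}}

```text
clock: 12.3
ee_pos: [0.4749, -0.2103, 0.1294]
orientation: [-0.0, 0.999, 0.044, -0.0]
wrist_force: [-0.3, -0.7, -0.4]
finger_gap: 0.01
```

Run:
```python
from st import *
avg(3);st()
```

```text
avg [ 0.318 -0.114 -0.561  0.038  0.087  0.041 -0.364] sd [0.415 0.587 0.473 0.031 0.032 0.026 0.158]
t 12.45 p [ 0.4748 -0.2103  0.1294] F [-0.96 -0.52  0.24] T [0.089 0.049 0.05 ] gap 0.0098
 yaw(deg, toolx-90) -85.02 tilt [-0.0001  0.    ] q [-0.466 -0.178  1.905  0.     1.414  1.018]
```

Emit:
{"op": "carry_out", "data": {
  "increments": [
    [[0, 0, -0.007], 0, 4],
    [[0, 0, -0.014], 0, 4],
    [[0, 0, -0.03], 0, 4],
    [[0, 0, -0.06], 0, 4],
    [[0, 0, -0.12], 0, 4]
  ]
}}

```text
clock: 12.87
ee_pos: [0.4741, -0.21, 0.1767]
orientation: [-0.001, 0.999, 0.043, -0.001]
wrist_force: [0.2, 0.0, -0.9]
finger_gap: 0.0095
```

Run:
```python
from st import *
avg(2);s,M=st();snap('wrist','w12');crop('w12',235,120,170,140,4,'c21');snap('side','s12');crop('s12',240,205,120,100,6,'c22')
go([.49,-.265,.178],8.5)
```

```text
avg [ 0.506 -0.125  2.385  0.022  0.066 -0.038  0.   ] sd [3.430e-01 1.570e-01 3.284e+00 1.400e-02 3.100e-02 3.000e-03 1.000e-03]
t 12.97 p [ 0.476  -0.2109  0.1821] F [ 0.59 -0.34 -0.24] T [ 0.005  0.045 -0.02 ] gap 0.0099
 yaw(deg, toolx-90) -85.01 tilt [ 0.0048 -0.0024] q [-0.466 -0.208  1.845  0.     1.5    1.018]
t 13.07 p [ 0.4752 -0.2105  0.1787] F [ 0.19 -0.63 -1.45] T [ 0.085  0.123 -0.008] gap 0.0095
 yaw(deg, toolx-90) -85.01 tilt [ 0.0016 -0.0008] q [-0.466 -0.207  1.849 -0.     1.498  1.018]
 shift [0.0251 0.139  0.002 ] turn -0.5195255797282274
```

View pics/c21.png

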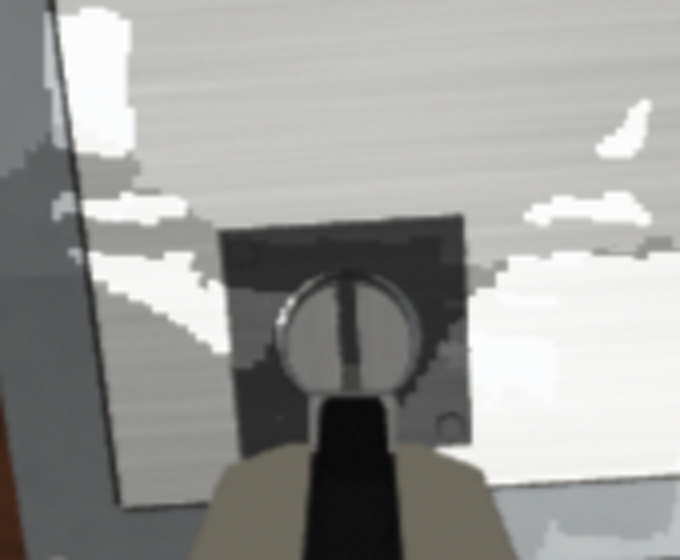

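View pics/c22.png

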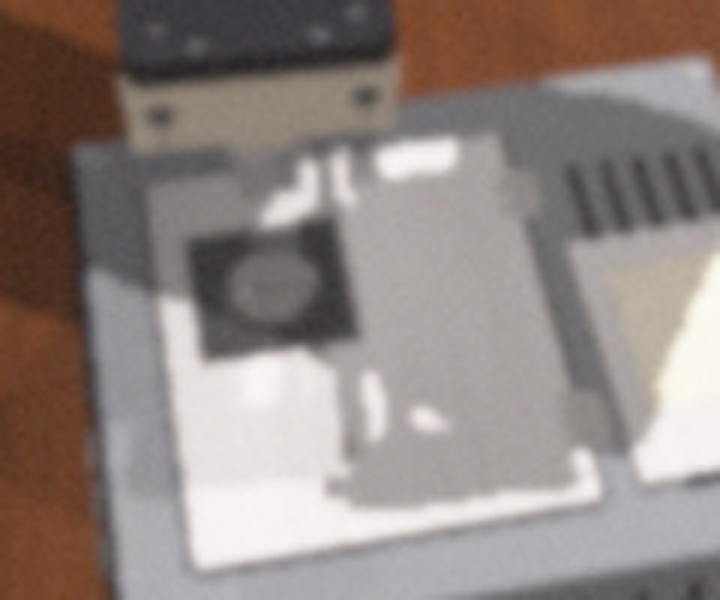

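Run:
```python
from st import *
crop('w12',285,180,70,55,11,'c23')
```

```text
(no output)
```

View pics/c23.png

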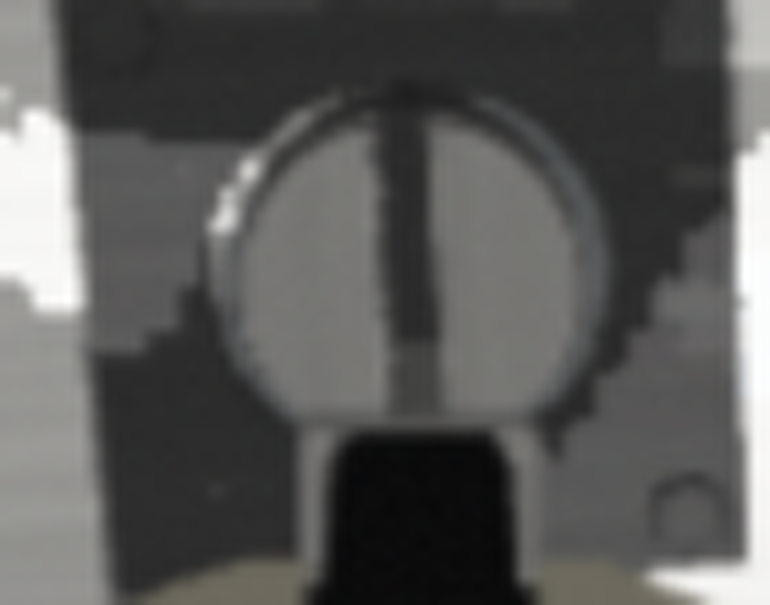

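Run:
```python
from st import *
w=load('w12'); f=lambda x,y,z:atz(w,285+x/11,180+y/11,z)
def ang(p,q,z):
    a=f(*p,z)-f(*q,z); return np.degrees(np.arctan2(a[1],a[0]))
print('slot L',ang((375,130),(388,340),.0813),'R',ang((428,130),(439,340),.0813))
print('flange L',ang((57,20),(112,590),.079),'R',ang((727,20),(745,550),.079))
g=lambda x,y,z:atz(w,235+x/4,120+y/4,z)
a=g(220,231,.079)-g(463,214,.079);print('top edge',np.degrees(np.arctan2(a[1],a[0])))
b=g(52,0,.075)-g(122,507,.075);print('cover edge',np.degrees(np.arctan2(b[1],b[0])))
```

```text
slot L 8.242404147668159 R 7.983460808335206
flange L 8.605633650344204 R 8.48765034477598
top edge 99.06355267337231
cover edge 9.061362170329389
```

Emit:
{"op": "carry_out", "data": {
  "increments": [
    [[0.008, -0.08, 0], -0.038, 4],
    [[0.016, -0.17, 0], -0.076, 4],
    [[0.024, -0.26, 0], -0.114, 4],
    [[0.032, -0.35, 0], -0.152, 4],
    [[0.04, -0.44, 0], -0.19, 4]
  ]
}}

```text
clock: 13.48
ee_pos: [0.4749, -0.0321, 0.177]
orientation: [-0.0, 0.941, 0.338, -0.0]
wrist_force: [0.1, 0.0, -1.3]
finger_gap: 0.0099
```

Run:
```python
from st import *
go([.4834,.1068,.178],7.03)
```

```text
t 13.48 p [ 0.4749 -0.0321  0.177 ] F [ 0.11  0.04 -1.34] T [0.003 0.05  0.025] gap 0.0099
 yaw(deg, toolx-90) -50.50 tilt [-0.0006  0.0001] q [-0.121 -0.308  1.934  0.     1.517  0.76 ]
 shift [ 0.2373 -0.2543 -0.0025] turn -0.3196325905623691
```

Emit:
{"op": "carry_out", "data": {
  "increments": [
    [[0.035, -0.035, 0], -0.038, 4],
    [[0.07, -0.07, 0], -0.076, 4],
    [[0.1, -0.105, 0], -0.114, 4],
    [[0.13, -0.14, 0], -0.152, 4],
    [[0.16, -0.175, 0], -0.19, 4]
  ]
}}

```text
clock: 13.9
ee_pos: [0.4805, 0.0621, 0.1769]
orientation: [-0.0, 0.8, 0.6, -0.0]
wrist_force: [0.3, -0.3, -1.1]
finger_gap: 0.0098
```

Emit:
{"op": "carry_out", "data": {
  "increments": [
    [[0, 0, 0], -0.035, 4],
    [[0, 0, 0], -0.07, 4],
    [[0, 0, 0], -0.105, 4],
    [[0, 0, 0], -0.131, 4],
    [[0, 0, 0], -0.131, 4]
  ]
}}

```text
clock: 14.32
ee_pos: [0.4806, 0.0611, 0.1769]
orientation: [-0.0, 0.661, 0.75, -0.0]
wrist_force: [0.2, -0.5, -0.9]
finger_gap: 0.0096
```

Run:
```python
from st import *
st();snap('wrist','w13');crop('w13',270,70,110,170,4,'c24')
go([.4834,.1068,.178],7.03)
```

```text
t 14.32 p [0.4806 0.0611 0.1769] F [ 0.22 -0.49 -0.87] T [ 0.012  0.02  -0.005] gap 0.0096
 yaw(deg, toolx-90) 7.21 tilt [-0.001  -0.0001] q [ 0.074 -0.287  1.918 -0.     1.512 -0.052]
t 14.37 p [0.4806 0.0611 0.177 ] F [ 0.19 -0.17  0.5 ] T [-0.009  0.022  0.065] gap 0.0094
 yaw(deg, toolx-90) 6.89 tilt [-0.0008 -0.0001] q [ 0.074 -0.287  1.918 -0.     1.512 -0.046]
 shift [ 0.1126  0.0205 -0.0026] turn -0.0007867268138978793
```

View pics/c24.png

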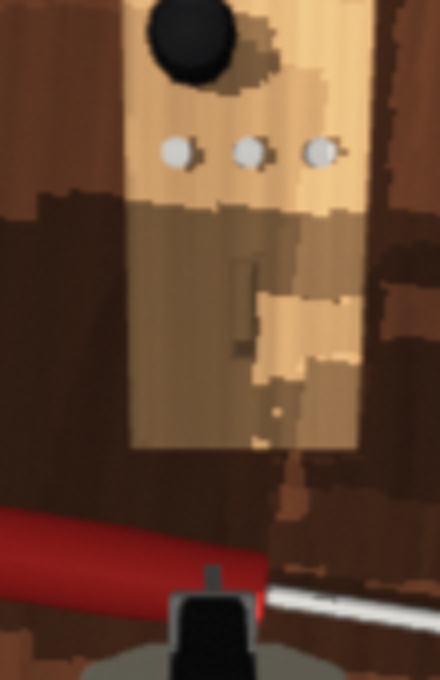

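Run:
```python
from st import *
w=load('w13'); f=lambda x,y,z:atz(w,270+x/4,70+y/4,z)
P=[f(x,y,.042) for x,y in [(235,257),(254,257),(235,357),(254,357)]];P=np.array(P);print(P,P.mean(0))
a=P[:2].sum(0)-P[2:].sum(0);print(np.degrees(np.arctan2(a[1],a[0]))-90)
s,M=st()
for dx in (-1,1):
  Q=s['ee_pos']+M@np.array([.010,dx*.0012,.0519]); print((proj(w,Q)-[270,70])*4)
B=np.array([f(x,y,.042) for x,y in [(131,448),(358,448)]]);print(B,B.mean(0)+.034*np.array([-.1245,.992,0]))
```

```text
[[0.47841413 0.11916978 0.042     ]
 [0.48287012 0.1197375  0.042     ]
 [0.48154933 0.09563076 0.042     ]
 [0.48611487 0.09621322 0.042     ]] [0.48223711 0.10768781 0.042     ]
7.720009483725661
t 14.37 p [0.4806 0.0611 0.177 ] F [ 0.19 -0.17  0.5 ] T [-0.009  0.022  0.065] gap 0.0094
 yaw(deg, toolx-90) 6.89 tilt [-0.0008 -0.0001] q [ 0.074 -0.287  1.918 -0.     1.512 -0.046]
[[206.58408839 564.62632992]]
[[219.90527303 564.71143711]]
[[0.45897184 0.06991435 0.042     ]
 [0.51476611 0.07704165 0.042     ]] [0.48263597 0.107206   0.042     ]
```

Emit:
{"op": "carry_out", "data": {
  "increments": [
    [[0.04, 0.007, 0], 0, 4],
    [[0.08, 0.014, 0.03], 0, 4],
    [[0.113, 0.02, 0.08], 0, 4],
    [[0.113, 0.02, 0.14], 0, 4],
    [[0.113, 0.02, 0.175], 0, 4]
  ]
}}

```text
clock: 14.78
ee_pos: [0.4825, 0.1074, 0.1049]
orientation: [-0.001, 0.664, 0.748, -0.001]
wrist_force: [-0.1, 0.2, -1.2]
finger_gap: 0.0098
```

Emit:
{"op": "carry_out", "data": {
  "increments": [
    [[0, 0, 0.005], 0, 4],
    [[0, 0, 0.005], 0, 4],
    [[0, 0, 0.005], 0, 4]
  ]
}}

```text
clock: 15.03
ee_pos: [0.4837, 0.1068, 0.1064]
orientation: [0.0, 0.663, 0.748, 0.0]
wrist_force: [0.6, -0.4, -0.0]
finger_gap: 0.01
```

Run:
```python
from st import *
st();snap('wrist','w14');crop('w14',270,130,110,120,6,'c25');snap('scene','sc14');crop('sc14',375,195,60,60,10,'c26')
avg(3);go([.483,.107,.098],7.03)
```

```text
t 15.03 p [0.4837 0.1068 0.1064] F [ 0.56 -0.4  -0.03] T [-0.011 -0.031 -0.   ] gap 0.0100
 yaw(deg, toolx-90) 6.87 tilt [0.0007 0.0001] q [ 0.166 -0.218  1.978  0.     1.381  0.046]
avg [-0.495  0.288 -0.673  0.009  0.012 -0.009  0.029] sd [0.515 0.328 0.5   0.003 0.036 0.01  0.006]
t 15.28 p [0.4837 0.1069 0.1063] F [-1.04 -0.06 -0.81] T [ 0.062 -0.035  0.023] gap 0.0096
 yaw(deg, toolx-90) 6.94 tilt [0.0012 0.0002] q [ 0.166 -0.218  1.978  0.     1.38   0.045]
 shift [ 0.0005 -0.0017  0.0207] turn -0.0005091505152220824
```

View pics/c25.png

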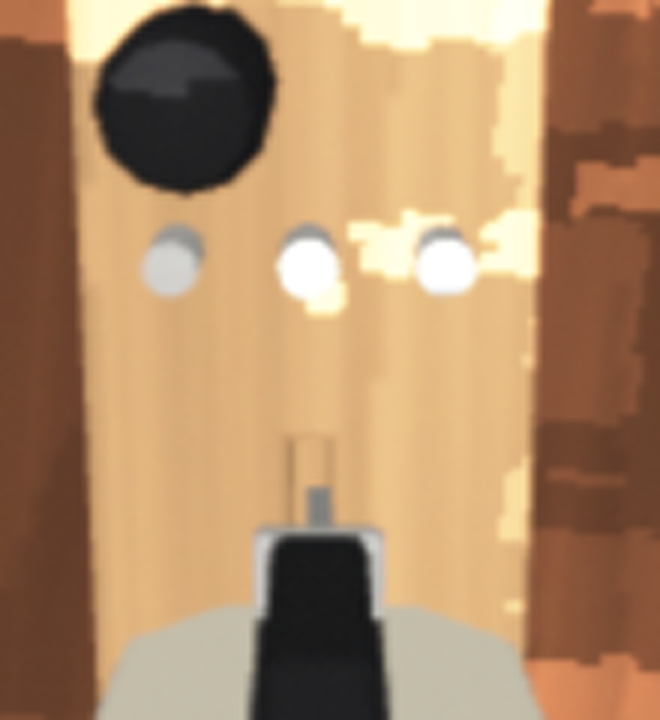

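View pics/c26.png

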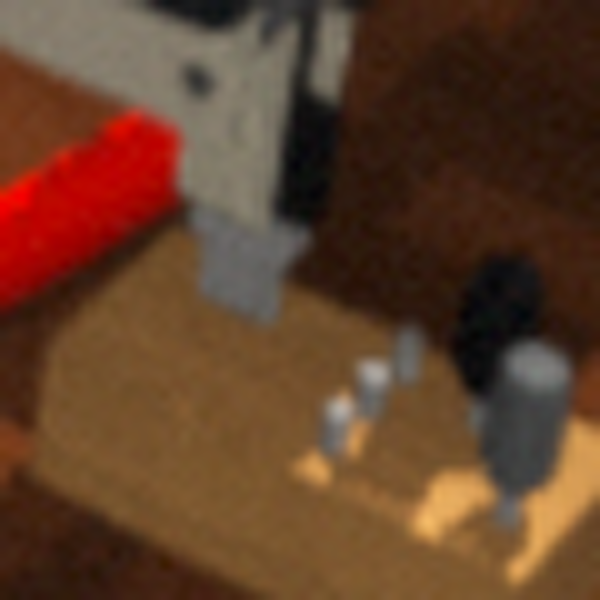

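Run:
```python
from st import *
w=load('w14'); f=lambda x,y,z:atz(w,270+x/6,130+y/6,z)
A=f(310,437,.042); B=f(319,488,.0544); print(A,B)
u=np.array([-.1224,.9925,0]); v=np.array([.9925,.1224,0])
print('slot end->centre',A-.01125*u,'tip->centre',B-.010*u,'diff along',(A-.01125*u-B+.01*u)@u,'across',(A-B)@v)
```

```text
[0.48112435 0.11887231 0.042     ] [0.48254351 0.11654319 0.0544    ]
slot end->centre [0.48250135 0.10770669 0.042     ] tip->centre [0.48376751 0.10661819 0.0544    ] diff along 0.0012353149058688044 across -0.0011234289404704152
```

Emit:
{"op": "carry_out", "data": {
  "increments": [
    [[0.0015, -0.0027, 0], 0, 4],
    [[0.0015, -0.0027, 0.01], 0, 4],
    [[0.0015, -0.0027, 0.022], 0, 4],
    [[0.0015, -0.0027, 0.022], 0, 4],
    [[0.0015, -0.0027, 0.022], 0, 4]
  ]
}}

```text
clock: 15.7
ee_pos: [0.4819, 0.1074, 0.0961]
orientation: [-0.0, 0.663, 0.749, -0.0]
wrist_force: [0.0, 0.1, -0.8]
finger_gap: 0.0097
```

Run:
```python
from st import *
st();snap('wrist','w15');crop('w15',270,130,110,120,6,'c27')
st()
```

```text
t 15.70 p [0.4819 0.1074 0.0961] F [ 0.02  0.14 -0.78] T [ 0.008 -0.006  0.003] gap 0.0097
 yaw(deg, toolx-90) 6.97 tilt [-0.0009 -0.0002] q [ 0.168 -0.212  1.991 -0.     1.364  0.046]
t 15.75 p [0.4821 0.1074 0.0964] F [ 0.1   1.06 -0.36] T [-0.026 -0.005  0.038] gap 0.0096
 yaw(deg, toolx-90) 6.97 tilt [-0.0004 -0.    ] q [ 0.167 -0.212  1.99   0.     1.364  0.046]
```

View pics/c27.png

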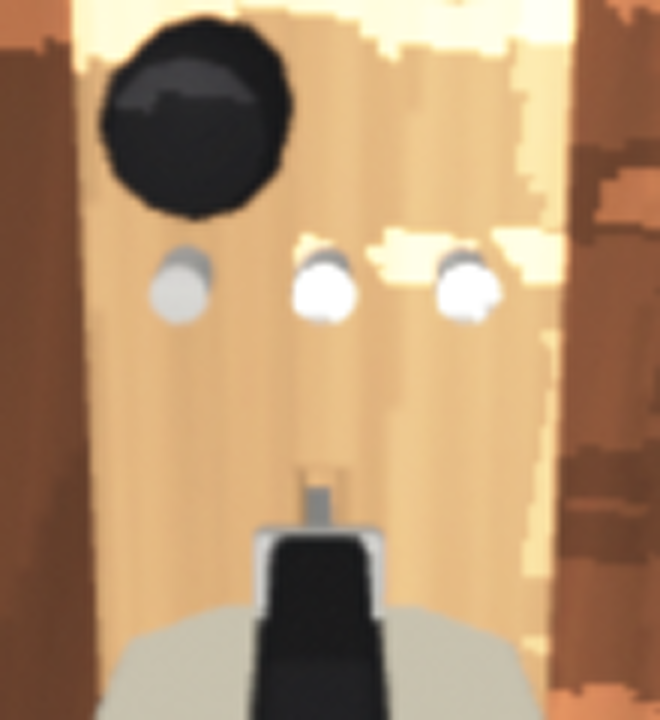

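Emit:
{"op": "carry_out", "data": {
  "increments": [
    [[0, 0.0012, 0], 0, 4],
    [[0, 0.0012, 0.004], 0, 4],
    [[0, 0.0012, 0.008], 0, 4],
    [[0, 0.0012, 0.012], 0, 4],
    [[0, 0.0012, 0.012], 0, 4]
  ]
}}

```text
clock: 16.17
ee_pos: [0.4825, 0.1074, 0.0914]
orientation: [-0.0, 0.663, 0.749, -0.0]
wrist_force: [-0.5, -0.1, -0.6]
finger_gap: 0.0096
```

Run:
```python
from st import *
st();snap('wrist','w16');crop('w16',270,130,110,120,6,'c28')
avg(3);st()
```

```text
t 16.17 p [0.4825 0.1074 0.0914] F [-0.47 -0.13 -0.58] T [ 0.062 -0.05   0.058] gap 0.0096
 yaw(deg, toolx-90) 6.96 tilt [-0.0005 -0.0001] q [ 0.167 -0.207  1.994 -0.     1.355  0.046]
avg [ 0.382 -0.561 -0.635 -0.008  0.003  0.004 -0.   ] sd [0.537 0.394 0.61  0.002 0.022 0.043 0.   ]
t 16.37 p [0.4827 0.1075 0.0919] F [ 0.18  0.41 -0.8 ] T [-0.016 -0.016  0.025] gap 0.0100
 yaw(deg, toolx-90) 6.97 tilt [0. 0.] q [ 0.167 -0.208  1.994  0.     1.355  0.046]
```

View pics/c28.png

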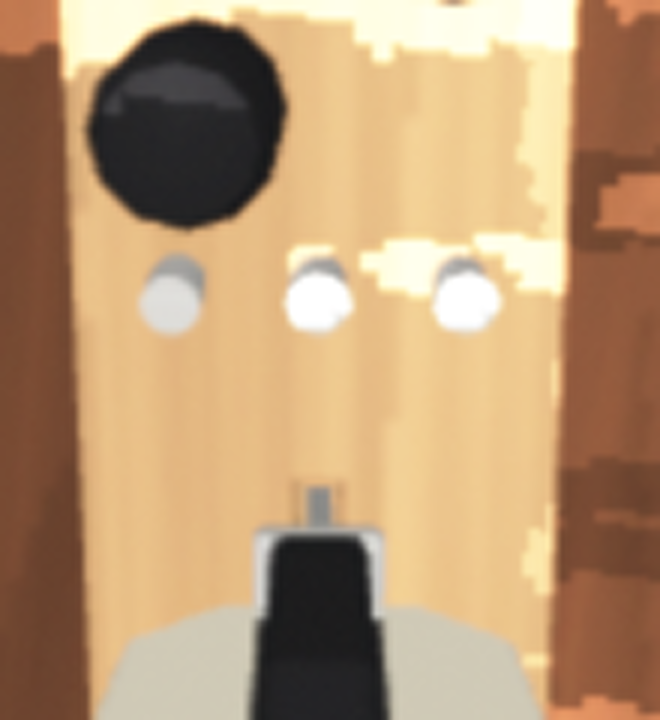

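Emit:
{"op": "carry_out", "data": {
  "increments": [
    [[0, 0, 0.008], 0, 4],
    [[0, 0, 0.017], 0, 4],
    [[0, 0, 0.027], 0, 4],
    [[0, 0, 0.036], 0, 4],
    [[0, 0, 0.04], 0, 4]
  ]
}}

```text
clock: 16.78
ee_pos: [0.4824, 0.1074, 0.075]
orientation: [-0.0, 0.663, 0.749, -0.0]
wrist_force: [-0.6, -0.7, -0.7]
finger_gap: 0.009
```

Emit:
{"op": "carry_out", "data": {
  "increments": [
    [[0, 0, 0.002], 0, 4],
    [[0, 0, 0.004], 0, 4],
    [[0, 0, 0.006], 0, 4],
    [[0, 0, 0.007], 0, 4]
  ]
}}

```text
clock: 17.12
ee_pos: [0.4827, 0.1074, 0.073]
orientation: [0.0, 0.663, 0.749, 0.0]
wrist_force: [0.7, 0.1, -1.2]
finger_gap: 0.01
```

Run:
```python
from st import *
avg(3);st()
```

```text
avg [-1.580e-01 -3.370e-01 -1.093e+00  1.700e-02  1.000e-03  1.200e-02
  0.000e+00] sd [0.635 0.639 0.382 0.026 0.036 0.032 0.   ]
t 17.27 p [0.4827 0.1075 0.0731] F [ 0.34 -0.55 -0.88] T [ 0.036 -0.09  -0.005] gap 0.0098
 yaw(deg, toolx-90) 6.97 tilt [0.0001 0.    ] q [ 0.167 -0.19   2.011  0.     1.32   0.046]
```

Emit:
{"op": "carry_out", "data": {
  "increments": [
    [[0, 0, 0.001], 0, 4],
    [[0, 0, 0.002], 0, 4],
    [[0, 0, 0.003], 0, 4],
    [[0, 0, 0.003], 0, 4]
  ]
}}

```text
clock: 17.6
ee_pos: [0.4827, 0.1074, 0.0719]
orientation: [0.0, 0.663, 0.749, 0.0]
wrist_force: [-0.1, -0.6, 0.7]
finger_gap: 0.0097
```

Run:
```python
from st import *
avg(3);st()
```

```text
avg [-0.046 -0.31   0.423 -0.02   0.031  0.001  0.   ] sd [0.14  0.365 0.228 0.037 0.04  0.04  0.   ]
t 17.75 p [0.4827 0.1075 0.0719] F [ 0.39 -0.06  0.25] T [0.009 0.012 0.005] gap 0.0097
 yaw(deg, toolx-90) 6.97 tilt [0.0001 0.    ] q [ 0.167 -0.189  2.013  0.     1.318  0.046]
```

Force rises from −1.1 to +0.4 N at 0.0719 m, so the collar has just reached the block. I'll press slightly more, then release.

Emit:
{"op": "carry_out", "data": {
  "increments": [
    [[0, 0, 0.001], 0, 4],
    [[0, 0, 0.002], 0, 4],
    [[0, 0, 0.002], 0, 4]
  ]
}}

```text
clock: 18.0
ee_pos: [0.4827, 0.1075, 0.0718]
orientation: [0.0, 0.663, 0.749, 0.0]
wrist_force: [-6.1, -0.8, 11.0]
finger_gap: 0.0099
```

Run:
```python
from st import *
avg(3);st()
```

```text
avg [-5.5180e+00 -1.0690e+00  1.0493e+01 -1.5600e-01  1.0390e+00  7.0000e-03
  5.0000e-03] sd [0.622 0.47  0.377 0.025 0.029 0.036 0.   ]
t 18.15 p [0.4828 0.1074 0.0719] F [-5.73 -0.07 11.45] T [-0.231  1.038  0.034] gap 0.0098
 yaw(deg, toolx-90) 6.97 tilt [0.0003 0.    ] q [ 0.167 -0.189  2.012 -0.     1.318  0.046]
```

Emit:
{"op": "carry_out", "data": {
  "increments": [
    [[0, 0, -0.0015], 0, 4],
    [[0, 0, -0.0015], 0, 10],
    [[0, 0, -0.0015], 0, 14],
    [[0, 0, -0.0015], 0, 22],
    [[0, 0, -0.0015], 0, 30]
  ],
  "newtons": 10
}}

```text
clock: 18.57
ee_pos: [0.4826, 0.1074, 0.0715]
orientation: [-0.0, 0.663, 0.749, -0.0]
wrist_force: [0.6, -1.6, -0.3]
finger_gap: 0.0227
```

Emit:
{"op": "carry_out", "data": {
  "increments": [
    [[0, 0, 0], 0, 34],
    [[0, 0, -0.05], 0, 34],
    [[0, 0, -0.13], 0, 34],
    [[0, 0, -0.22], 0, 34],
    [[0, 0, -0.3], 0, 34]
  ]
}}

```text
clock: 18.98
ee_pos: [0.4824, 0.1074, 0.1934]
orientation: [-0.0, 0.663, 0.749, 0.0]
wrist_force: [0.7, -0.2, 0.5]
finger_gap: 0.0341
```

Run:
```python
from st import *
avg(2);st();snap('wrist','w17');snap('side','s17');snap('scene','sc17')
crop('w17',280,90,90,140,4,'c29');crop('s17',240,120,120,140,5,'c30');crop('sc17',365,185,85,80,7,'c31')
```

```text
avg [ 4.820e-01 -0.000e+00  4.334e+00  1.300e-02 -3.200e-02 -9.000e-03
 -3.000e-03] sd [1.830e-01 1.560e-01 3.799e+00 2.300e-02 1.400e-02 1.200e-02 1.000e-03]
t 19.08 p [0.4843 0.1077 0.1972] F [ 1.25 -0.41 -0.6 ] T [ 0.025 -0.002 -0.057] gap 0.0344
 yaw(deg, toolx-90) 6.97 tilt [0.0073 0.0012] q [ 0.167 -0.274  1.874 -0.     1.534  0.046]
```

View pics/c29.png

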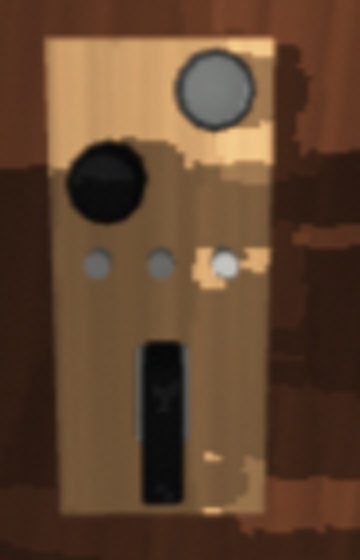

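View pics/c31.png

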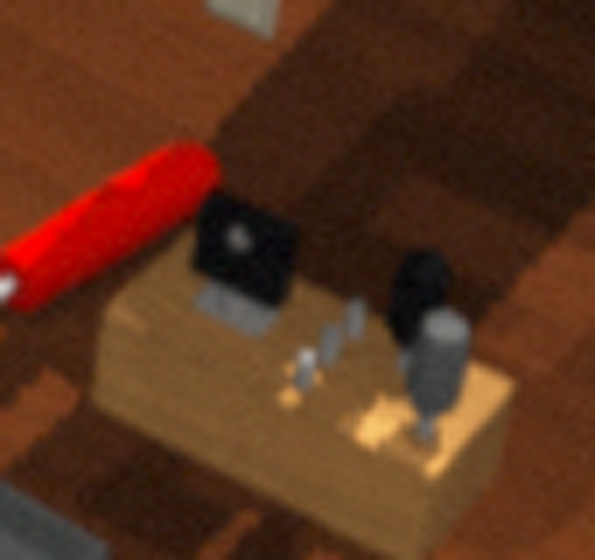

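View pics/s17.png

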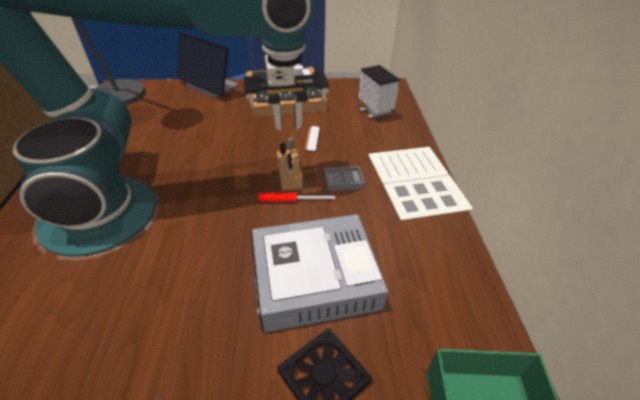

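Run:
```python
from h import *
crop('s17',250,220,100,75,8,'c32')
```

```text
(no output)
```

View pics/c32.png

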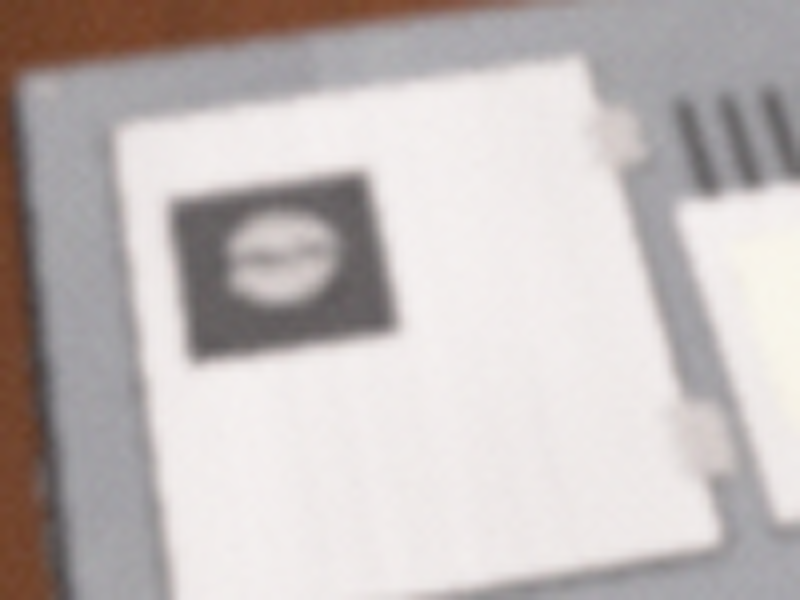

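The side view shows the slot across the head at about crop (282,255), parallel to the case's x edge. The key stands with its collar on the block, and nothing else has moved, so I'm handing in.

Run:
```python
from st import *
st(); print(robot.close_job())
```

```text
t 19.23 p [0.4825 0.1074 0.1909] F [-0.78  0.25  0.04] T [ 0.05   0.012 -0.067] gap 0.0339
 yaw(deg, toolx-90) 6.97 tilt [-0.0006 -0.0001] q [ 0.167 -0.27   1.881  0.     1.531  0.046]
the job is handed in; nothing more can be done
None
```

The drive-bay cover is locked and the key is back in its slot in the stand; I handed the job in at about 19 s.

**What I did:** I took the key from the stand and seated its blade in the fastener slot. I pressed in about 4 mm, at roughly 9 N, and turned clockwise until the torque rose from about 0.06 to 0.16 N m at the stop. Then I eased up so the fastener could rise into its catch, stood the key back in the stand and pressed it home.

**Last checks:**
- **Fastener:** the wrist camera put the slot within about 0.5° of the flange and case x direction. The upward spring push was gone about 1 mm above the pressed-contact height. I judged the catch from that and from the slot angle; I did not measure how far in the fastener stays.
- **Key:** it sits at the same height as when I took it (gripper at 71.9 mm), with firm contact of about 10 N before I let go. The scene and wrist pictures show its collar on the block.
- **Everything else:** the final side picture shows nothing displaced, and the gripper is clear of everything.

**Disagreements:**
- **Fastener position:** the side and wrist cameras differed by about 5 mm in y. I used the wrist view, which also agreed with where the blade tip appeared.
- **Turn angle:** the gripper turned about 98° in all rather than 90°. I put the extra down to blade play and the give in the grip and stop.

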